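# Dry the pipe sleeves before welding

## Task

Lift the lid off the parts dryer by its knob and lay it knob up on the round rubber mat, then push every flanged pipe sleeve standing on the bench, flange down, fully home on its own spigot in the drum. Put the lid back on so it sits properly in the mouth, and only then press the start button all the way down and let it come up. Leave the other things on the bench where they are.

Things in the scene. Friction and masses are not known exactly. Their poses are not given: they have to be found in the camera images.
- dryer: bolted-down parts dryer, placed and turned anew each start: grey plinth 240 x 240 x 40 mm, round open stainless drum (208 mm outside, 200 mm inside diameter; inner floor 45 mm, rim 128 mm above the bench), and a control pod 70 x 70 mm, 90 mm tall, centred 165 mm from the drum axis along the dryer's own -y. Origin: on the bench under the drum's axis, z up
- mouth (a point): centre of the drum's mouth, at rim height (128 mm above the bench)
- lid: loose round aluminium lid, 0.4 kg, 212 mm diameter: below, a tapered plug 8 mm deep (180 to 192 mm) that drops into the drum; a plate 5 mm thick; in the centre a black square knob 30 x 30 mm, sides along the lid's x and y, 45 mm tall (top 58 mm above the origin). Origin: centre of the plug's underside, z up through the knob. Seated, the plate rests on the rim and the origin is 8 mm below the mouth
- mat: round black rubber mat, 250 mm diameter, 3 mm thick, fixed to the bench on the robot's right. Origin: centre of its underside
- sleeve0: flanged stainless pipe sleeve standing upright on the bench, flange down, open at both ends: tube 50 mm outside, 40 mm bore, 70 mm long, with a thin flange 66 mm diameter, 6 mm thick round its lower end; about 0.3 kg. Origin: centre of the flanged lower end, z up along the bore. All alike; two to four are there in a run, None if absent
- sleeve1: flanged stainless pipe sleeve standing upright on the bench, flange down, open at both ends: tube 50 mm outside, 40 mm bore, 70 mm long, with a thin flange 66 mm diameter, 6 mm thick round its lower end; about 0.3 kg. Origin: centre of the flanged lower end, z up along the bore. All alike; two to four are there in a run, None if absent
- sleeve2: flanged stainless pipe sleeve standing upright on the bench, flange down, open at both ends: tube 50 mm outside, 40 mm bore, 70 mm long, with a thin flange 66 mm diameter, 6 mm thick round its lower end; about 0.3 kg. Origin: centre of the flanged lower end, z up along the bore. All alike; two to four are there in a run, None if absent
- sleeve3: flanged stainless pipe sleeve standing upright on the bench, flange down, open at both ends: tube 50 mm outside, 40 mm bore, 70 mm long, with a thin flange 66 mm diameter, 6 mm thick round its lower end; about 0.3 kg. Origin: centre of the flanged lower end, z up along the bore. All alike; two to four are there in a run, None if absent
- spigot0 (a point): one of four upright air spigots in the drum, 36 mm diameter, 55 mm tall, top 12 mm coned to 20 mm, on a 55 mm radius round the drum axis (78 mm between neighbours). Point: centre of its foot on the drum's inner floor. A sleeve is home when its flange is on that floor (its top 13 mm below the rim)
- spigot1 (a point): one of four upright air spigots in the drum, 36 mm diameter, 55 mm tall, top 12 mm coned to 20 mm, on a 55 mm radius round the drum axis (78 mm between neighbours). Point: centre of its foot on the drum's inner floor. A sleeve is home when its flange is on that floor (its top 13 mm below the rim)
- spigot2 (a point): one of four upright air spigots in the drum, 36 mm diameter, 55 mm tall, top 12 mm coned to 20 mm, on a 55 mm radius round the drum axis (78 mm between neighbours). Point: centre of its foot on the drum's inner floor. A sleeve is home when its flange is on that floor (its top 13 mm below the rim)
- spigot3 (a point): one of four upright air spigots in the drum, 36 mm diameter, 55 mm tall, top 12 mm coned to 20 mm, on a 55 mm radius round the drum axis (78 mm between neighbours). Point: centre of its foot on the drum's inner floor. A sleeve is home when its flange is on that floor (its top 13 mm below the rim)
- start (a joint): travel of the start button, m: 0 up, 0.006 fully pressed; spring return, about 5 N when fully pressed
- start_top (a point): centre of the top face of the start button (round, 32 mm diameter, faces up) on the control pod
- can: upright spray can, 64 mm diameter, 180 mm tall; bystander. Origin: centre of its underside
- flange: solid stepped steel flange, 100 mm diameter with a 60 mm hub, 37 mm tall; bystander. Origin: centre of its underside
- angle: length of aluminium angle section, 50 x 160 x 50 mm; bystander. Origin: centre of its underside
There are look-alikes about, which are no part of the job. What is shaped like the sleeve2 but yellow is not meant.

How it is judged:
By the outcome, as a careful person would: the job done as asked, in the order asked, and still so for the second after the job is handed in, with the robot touching nothing.
Of sleeve0, sleeve1, sleeve2, sleeve3 only 2 to 4 are there at a start; the rules pass over those that are not, and their reading is None.
At some moment in a run one of sleeve0, sleeve1, sleeve2, sleeve3 may be knocked a few centimetres aside while the robot is not near it.
It also fails if it takes over 210 s, if anything falls off the work surface, if the arm or the gripper's body presses on something with over 40 N, if the wrist force passes 120 N, or if a joint passes its speed limit or range.

## Robot

A 6-joint arm with a two-finger parallel gripper is mounted at the origin on the work surface. World frame = base frame: x ahead of the robot, y to its left, z up, the work surface at z = 0. Lengths are in m, angles in degrees, forces in N, time in s.
With the tool pointing down it reaches from about 0.3 to 0.75 m from the base axis. Payload 8.5 kg.
Tool frame: the origin (TCP) lies midway between the tips of the shut fingers; the grasp point (between the pads) lies 19 mm behind it; z points along the fingers, y is the direction in which the jaws open and shut (so a half turn about z gives the same grasp; the last joint's range is limited). The gripper opens to 85 mm and grips with 20 to 120 N. Pads are 22 mm wide; open, the fingers measure 114 mm over their backs; the gripper's body (76 mm by 85 mm) begins 54 mm behind the grasp point. The pads swing forward as they close: fully open they stand 13 mm farther back than shut.
Start: joints at [58.081, 21.807, 74.336, -0, 83.858, -12.336], TCP at [0.184, 0.518, 0.231] pointing down, gripper open.
Joint ranges: [-178.18, 178.18], [-50.72, 133.34], [12.68, 142.11], [-81.47, 261.47], [9.98, 163.14], [-165.26, 165.26]. Speed limits (degrees/s): [136.94, 136.94, 180, 180, 180, 180].

## Interface

Orientations are given as a 3x3 rotation matrix whose columns are the frame's x, y, z axes.
In Python, from rig import env, viewer, ticket gives the robot as it stands. The module is installed in compiled form; this text tells all that it offers.
- The arm moves only by the shell command python3 -m pendant 'ROWS' [FORCE]. ROWS is JSON, a list of rows, each a list of 3 entries, a list of its own where there are three numbers: the shift along the world's x, y, z in mm, then the turn about the world's z in rad, then the opening, from -1 (shut) to 1 (fully open). A call has 1 to 12 rows; each row shifts and turns the pose as measured when the row begins; what a row does not reach is not made up. A row lasts 1/8 s, in which the tool goes at most 62.5 mm and 10.7 degrees, less where a joint would pass 70% of its speed; a pose out of reach is approached as far as the arm can. A call with a gripper value outside its range is refused whole. The fingers move at their own pace and stop on an object; FORCE is the grip in N (left out, the last holds). Time passes only in rows, so rows that do not move let the fingers close. It gives the time, the measured TCP pose, the force and the opening at its end, in the units of the state.
- env.observe(): the state, without advancing time (a new reading comes with each control period).
- viewer.get_image(name): name is "scene" or "top" or "wrist"; returns (picture, depth): 384x512x3 uint8, red, green, blue; 384x512 float32, m along the optical axis (not along the pixel's ray), 0 where there is no reading.
- viewer.camera_params(name): a dict with "fx", "fy", "cx", "cy" (pixels), "rvec" (rotation vector, rad) and "tvec" (3), from world to camera coordinates, as OpenCV has them; the wrist camera has in their place "T_tool_cam" (4x4, takes a point from camera to tool coordinates, whose origin is the TCP and whose axes are the flange's). Camera axes: x right, y down, z forward; pixel columns grow to the right and rows downward; lengths in m; the calibration is good to about 2 mm. The wrist camera is an equidistant fisheye: a pixel r from the principal point sees the ray r / f radians off the axis. A picture is of the moment at which its call begins: read the wrist's pose just before it. camera_params takes no time and is no camera call.
- ticket.close_job(): hands the job in, once; it reports no verdict.
The state is a dict: "time_s": time; "q": joint angles; "qvel": joint speeds; "joint_efforts": joint torques, N m; "position": TCP position; "tool_rot": TCP orientation; "ft_force": force on the tool from outside, world axes, zero at the start; "wrist_torque": the same for the moment, N m; "grip_width": finger opening in m.
Only numpy, scipy, OpenCV 4.12 (cv2) and the standard library are available. Lean on these libraries where they do the work, as an engineer would, in place of code of your own. Each camera call takes 0.05 s, during which the arm holds its last target. There are 200 camera calls.

## Working session

There is one attempt and no reset: what is moved stays moved. The work goes in short steps, Python scripts to look and compute and a shell command to move; the robot and the scene stay as the last step left them, time stands still between calls to the robot, and variables do not carry over. Pictures are saved under pics/ and viewed, about 12 in all and at most 16, crops included, and the job is handed in when it is done.

```bash
mkdir -p pics; cat > h.py <<'E'
import numpy as np, cv2
from rig import env, viewer, ticket
def snap(n,fn=None):
    s=env.observe(); im,d=viewer.get_image(n)
    if fn: cv2.imwrite('pics/'+fn, im[:,:,::-1])
    return s,im,d
def cloud(n,d,s=None):
    p=viewer.camera_params(n); v,u=np.mgrid[0:384,0:512].astype(float)
    x=(u-p['cx'])/p['fx']; y=(v-p['cy'])/p['fy']
    if 'T_tool_cam' in p:
        r=np.hypot(x,y)+1e-9; k=np.tan(np.minimum(r,1.5))/r
        P=np.stack([x*k*d,y*k*d,d],-1); T=np.array(p['T_tool_cam'])
        P=P@T[:3,:3].T+T[:3,3]
        W=P@np.array(s['tool_rot']).reshape(3,3).T+np.array(s['position'])
    else:
        P=np.stack([x*d,y*d,d],-1); R=cv2.Rodrigues(np.array(p['rvec'],float))[0]
        W=(P-np.array(p['tvec']).ravel())@R
    W[d<=0]=np.nan
    return W
def fitc(P):
    # robust circle fit
    A=np.c_[2*P,np.ones(len(P))]; 
    w=np.ones(len(P),bool)
    for _ in range(6):
        c=np.linalg.lstsq(A[w],(P[w]**2).sum(1),rcond=None)[0]
        r=np.sqrt(c[2]+c[0]**2+c[1]**2); e=abs(np.hypot(*(P-c[:2]).T)-r); w=e<max(.002,2*np.median(e[w]))
    return c[0],c[1],r
E
python3 - <<'E'
from h import *
for n in('top','scene'):
    s,im,d=snap(n); cv2.imwrite(f'pics/{n}0.png',cv2.resize(im[:,:,::-1],(800,600))); np.savez(f'{n}0.npz',im=im,d=d)
    p=viewer.camera_params(n); print(n,p)
print(env.observe())
E
```

```text
top {'fx': 496.8390511315955, 'fy': 496.8390511315955, 'cx': 258.0768958804273, 'cy': 199.3997011839986, 'rvec': array([ 2.16338903, -2.17280164,  0.11552189]), 'tvec': array([-0.01046053,  0.53638847,  1.53960497])}
scene {'fx': 488.933657350748, 'fy': 488.933657350748, 'cx': 253.66015413244128, 'cy': 196.44182311233251, 'rvec': array([ 1.51659664,  1.70664729, -0.95717733]), 'tvec': array([ 0.06068307, -0.16899266,  1.79940788])}
{'time_s': 0.1, 'q': array([ 5.80815386e+01,  2.18377159e+01,  7.43774888e+01, -5.40249565e-04,
        8.38598738e+01, -1.23353991e+01]), 'qvel': array([-0.06890444, -0.10757174, -0.02145541,  0.01618234,  0.04182487,
        0.03381255]), 'joint_efforts': array([ 3.51480878e-03, -4.49218190e+01, -2.31658298e+01, -1.67213375e-04,
        3.69993140e-03, -2.21245742e-06]), 'position': array([0.18420702, 0.5179622 , 0.23078524]), 'tool_rot': array([[-9.42156825e-01,  3.35171670e-01, -6.84848379e-04],
       [ 3.35172261e-01,  9.42156201e-01, -1.11719697e-03],
       [ 2.70781371e-04, -1.28211693e-03, -9.99999141e-01]]), 'ft_force': array([ 0.17885211, -0.24610795, -0.10785465]), 'wrist_torque': array([ 0.00432936, -0.01142721,  0.00745456]), 'grip_width': 0.08581624303367208}
```

View pics/top0.png

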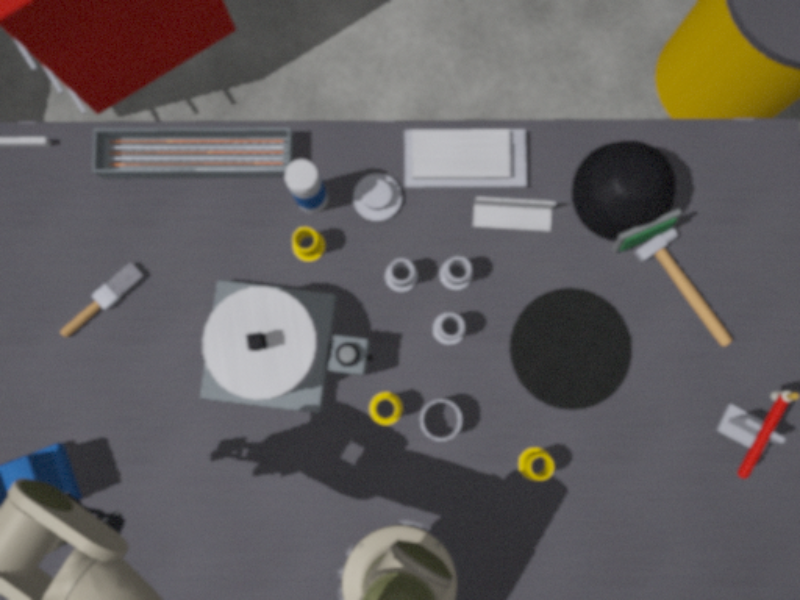

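View pics/scene0.png

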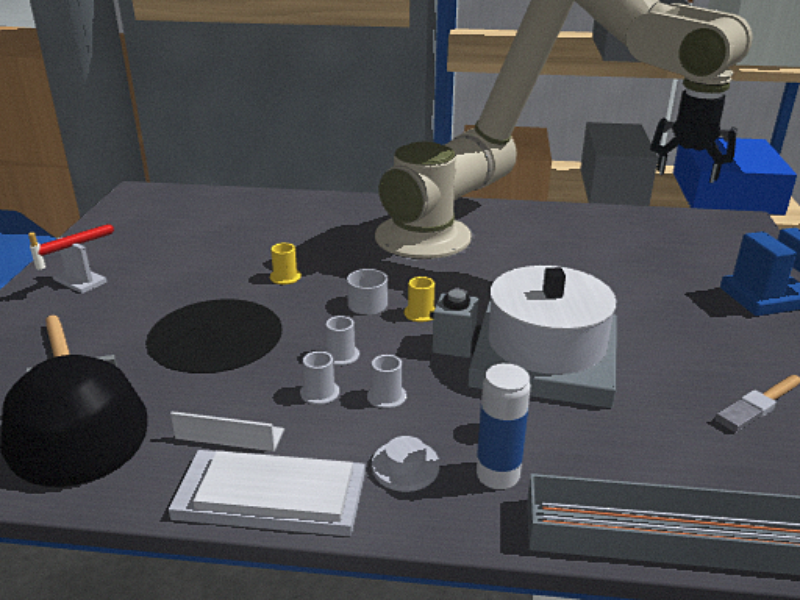

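Candidates in the top view (800 px picture):
- Grey flanged sleeves at (400,275), (456,272) and (449,328).
- Look-alikes: a wider grey ring without a flange at (441,420), and yellow sleeves at (308,243), (386,408) and (537,464).
- The lid knob is at (257,341), the button at (348,354) and the mat at (571,348).

I choose the three grey flanged sleeves.

```bash
python3 - <<'E'
from h import *
z=np.load('top0.npz'); im,d=z['im'],z['d']; W=cloud('top',d); f=.64
def at(u,v): return W[int(v*f),int(u*f)]
for n,p in dict(bench=(600,500),knob=(257,341),lid=(230,370),mat=(571,348),btn=(348,354),plinth=(225,290)).items(): print(n,at(*p).round(4))
Z=W[...,2]
def sel(c,R,lo,hi):
    m=(np.hypot(W[...,0]-c[0],W[...,1]-c[1])<R)&(Z>lo)&(Z<hi); return W[m]
for n,p in dict(s0=(400,275),s1=(456,272),s2=(449,328),ring=(441,420)).items():
    v,u=int(p[1]*f),int(p[0]*f); P=W[v-14:v+15,u-14:u+15].reshape(-1,3)
    T=P[(P[:,2]>.06)&(P[:,2]<.08)]; print(n,len(T),fitc(T[:,:2]),T[:,2].mean())
P=W[170:260,120:220].reshape(-1,3); L=P[(P[:,2]>.12)&(P[:,2]<.15)]; print('lid',fitc(L[:,:2]),(L[:,:2].min(0)+L[:,:2].max(0))/2,np.ptp(L[:,:2],axis=0),np.median(L[:,2]))
K=P[(P[:,2]>.165)]; print('knob',len(K),K.mean(0),np.ptp(K,axis=0), cv2.minAreaRect((K[:,:2]*1000).astype(np.float32)))
c=at(348,354); B=sel(c,.05,.08,.12); print('pod',np.median(B[:,2]),cv2.minAreaRect((B[:,:2]*1000).astype(np.float32)))
for lo,hi in((.085,.094),(.096,.13)):
  q=sel(c,.05,lo,hi); print(len(q),q.mean(0))
PL=W[170:275,120:225].reshape(-1,3);PL=PL[(PL[:,2]>.032)&(PL[:,2]<.048)];print('plinth',cv2.minAreaRect((PL[:,:2]*1000).astype(np.float32)))
# mat by darkness
g=im.max(2); m=np.zeros_like(g); m[175:270,315:415]=(g[175:270,315:415]<45); m=m>0
print('mat',m.sum(), fitc(W[m & ~cv2.erode(m.astype(np.uint8),np.ones((3,3))).astype(bool)][:,:2]))
cr=im[120:290,120:380,::-1]; cv2.imwrite('pics/crop1.png',cv2.resize(cr,None,fx=3,fy=3,interpolation=cv2.INTER_CUBIC))
E
```

```text
bench [ 0.1586 -0.4039  0.0074]
knob [0.4689 0.2558 0.1732]
lid [0.4192 0.3122 0.1329]
mat [ 0.465  -0.3539  0.0027]
btn [0.4484 0.0946 0.1145]
plinth [0.5829 0.3466 0.0343]
s0 82 (np.float64(0.6130324287445422), np.float64(-0.009335236662118052), np.float64(0.022663896491444763)) 0.0686984707602012
s1 82 (np.float64(0.6172094786805262), np.float64(-0.1219514906172729), np.float64(0.022150574032727507)) 0.06866894814532472
s2 83 (np.float64(0.5040092623915736), np.float64(-0.10618835292370621), np.float64(0.02236765740344928)) 0.06797534579028901
ring 43 (np.float64(0.32093141829540023), np.float64(-0.08575893905995415), np.float64(0.03784712815544758)) 0.06233002674644422
lid (np.float64(0.4686936011943737), np.float64(0.2579518224617764), np.float64(0.08754870129605742)) [0.46830689 0.25833971] [0.20907323 0.21218246] 0.1326213544505383
knob 116 [0.46852164 0.25680367 0.17654536] [0.02901959 0.03166599 0.0188275 ] ((469.0043640136719, 256.9183654785156), (28.95356559753418, 31.563663482666016), 0.94677734375)
pod 0.09241956579770083 ((447.906005859375, 94.49029541015625), (70.61558
[... 274 characters left out ...]
ber  4 had an illegal value
 ** On entry to DLASCL parameter number  4 had an illegal valueTraceback (most recent call last):
  File "<stdin>", line 19, in <module>
  File "h.py", line 25, in fitc
    c=np.linalg.lstsq(A[w],(P[w]**2).sum(1),rcond=None)[0]
      ~~~~~~~~~~~~~~~^^^^^^^^^^^^^^^^^^^^^^^^^^^^^^^^^^
    x, resids, rank, s = _umath_linalg.lstsq(a, b, rcond,
                         ~~~~~~~~~~~~~~~~~~~^^^^^^^^^^^^^
                                             signature=signature)
                                             ^^^^^^^^^^^^^^^^^^^^
    raise LinAlgError("SVD did not converge in Linear Least Squares")
numpy.linalg.LinAlgError: SVD did not converge in Linear Least Squares
```

```bash
python3 -m pendant '[[[0,0,50],0,1],[[36,-33,20],0,1],[[40,-37,0],0,1],[[40,-37,0],0,1],[[40,-37,0],0,1],[[40,-37,0],0,1],[[40,-37,0],0,1],[[40,-37,0],0,1],[[8,-6,0],0,1],[[0,0,0],0,1]]'
python3 - <<'E'
from h import *
s,im,d=snap('wrist'); cv2.imwrite('pics/w1.png',cv2.resize(im[:,:,::-1],(800,600),interpolation=cv2.INTER_CUBIC)); W=cloud('wrist',d,s)
p=viewer.camera_params('wrist'); print(p, s['position'])
P=W.reshape(-1,3); K=P[(P[:,2]>.172)&(P[:,2]<.185)&(np.hypot(P[:,0]-.4685,P[:,1]-.257)<.04)]
print(len(K),K.mean(0),cv2.minAreaRect((K[:,:2]*1000).astype(np.float32)))
L=P[(P[:,2]>.125)&(P[:,2]<.14)&(np.hypot(P[:,0]-.4685,P[:,1]-.257)<.15)]; print(np.median(L[:,2]),L[:,:2].min(0),L[:,:2].max(0))
z=np.load('top0.npz')['im'];cv2.imwrite('pics/crop1.png',cv2.resize(z[120:290,120:380,::-1],None,fx=3,fy=3,interpolation=cv2.INTER_CUBIC))
E
```

```text
time_s: 1.35
position: [0.4741, 0.2472, 0.2989]
tool_rot: [[-0.943, 0.333, -0.006], [0.333, 0.943, -0.006], [0.004, -0.007, -1.0]]
ft_force: [-0.1, 0.7, -1.3]
grip_width: 0.0852
{'fx': 297.3186396354542, 'fy': 297.3186396354542, 'cx': 253.98874585039118, 'cy': 193.26405612325405, 'T_tool_cam': array([[ 5.22094965e-04, -9.59095770e-01, -2.83081317e-01,
         7.14379089e-02],
       [ 9.99998385e-01,  9.87597978e-04, -1.50171309e-03,
        -7.34761915e-04],
       [ 1.71985721e-03, -2.83080076e-01,  9.59094736e-01,
        -1.42715911e-01],
       [ 0.00000000e+00,  0.00000000e+00,  0.00000000e+00,
         1.00000000e+00]])} [0.47413184 0.24718743 0.29892915]
1035 [0.46962115 0.25936008 0.17779329] ((470.6207275390625, 259.24530029296875), (30.18082618713379, 30.1479434967041), 10.189719200134277)
0.13311069716538726 [0.36523838 0.15306732] [0.57653238 0.36571171]
```

View pics/w1.png

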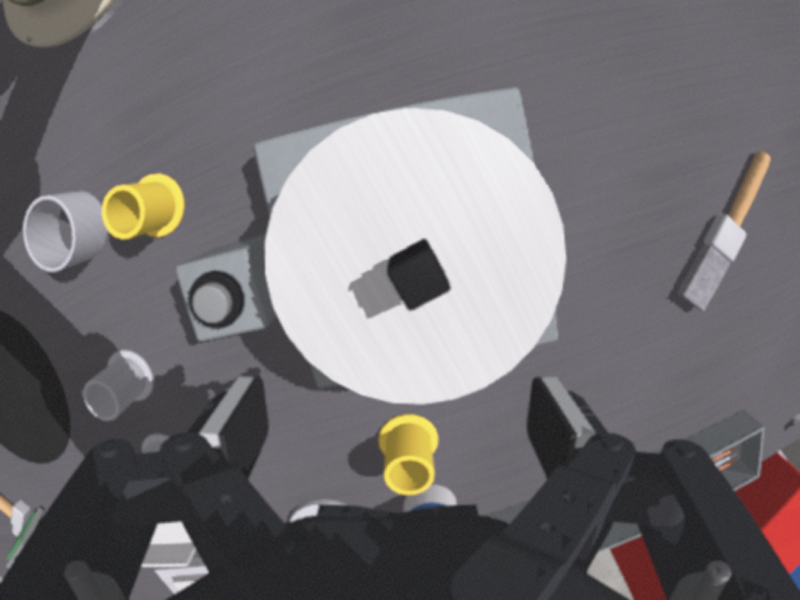

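View pics/crop1.png

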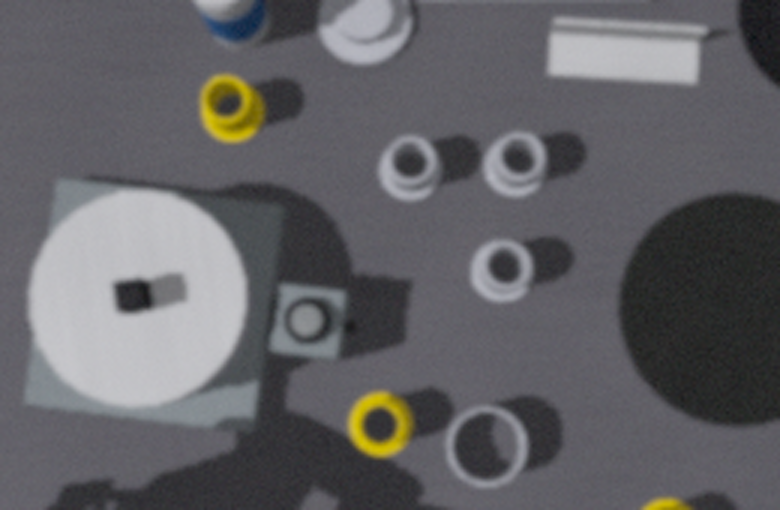

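```bash
python3 -m pendant '[[[-4,12,0],0.17,1],[[0,0,-20],0.17,1],[[0,0,-30],0.17,1],[[0,0,-20],0,1],[[0,0,0],0,1]]' 40
python3 - <<'E'
from h import *
s,im,d=snap('wrist'); W=cloud('wrist',d,s); print(s['position'],np.degrees(np.arctan2(s['tool_rot'][1][1],s['tool_rot'][0][1])))
P=W.reshape(-1,3); K=P[(P[:,2]>.172)&(P[:,2]<.185)&(np.hypot(P[:,0]-.4685,P[:,1]-.257)<.04)]
print(len(K),K.mean(0),cv2.minAreaRect((K[:,:2]*1000).astype(np.float32)))
E
```

```text
time_s: 2.02
position: [0.4638, 0.266, 0.2285]
tool_rot: [[-0.98, -0.197, -0.002], [-0.197, 0.98, -0.006], [0.003, -0.006, -1.0]]
ft_force: [-0.4, 0.0, 0.6]
grip_width: 0.0853
[0.46375157 0.26600081 0.22852819] 101.37031726901493
1645 [0.46888087 0.25942128 0.17767692] ((470.3777770996094, 259.73638916015625), (29.92489242553711, 29.316858291625977), 9.826416969299316)
```

```bash
python3 -m pendant '[[[6,-6,0],-0.024,1],[[0,0,-20],0,1],[[0,0,0],0,1]]' 40
python3 -m pendant '[[[0,0,-20],0,1],[[0,0,-25],0,1],[[0,0,-20],0,1],[[0,0,0],0,1]]'
```

```text
time_s: 2.45
position: [0.4715, 0.2604, 0.2124]
tool_rot: [[-0.985, -0.171, 0.005], [-0.171, 0.985, -0.004], [-0.005, -0.005, -1.0]]
ft_force: [0.6, -0.5, 0.6]
grip_width: 0.0855
time_s: 2.95
position: [0.4747, 0.2607, 0.1515]
tool_rot: [[-0.986, -0.168, 0.015], [-0.168, 0.986, -0.002], [-0.014, -0.004, -1.0]]
ft_force: [-0.5, -0.3, 0.3]
grip_width: 0.0854
```

```bash
python3 -m pendant '[[[-3,-1,-4],0,1],[[0,0,-5],0,1],[[0,0,-4],0,1],[[0,0,0],0,1]]'
python3 -m pendant '[[[0,0,0],0,-1],[[0,0,0],0,-1],[[0,0,0],0,-1],[[0,0,0],0,-1],[[0,0,0],0,-1],[[0,0,0],0,-1],[[0,0,0],0,-1],[[0,0,0],0,-1]]' 50
```

```text
time_s: 3.45
position: [0.4729, 0.2599, 0.1409]
tool_rot: [[-0.986, -0.168, 0.02], [-0.168, 0.986, -0.0], [-0.019, -0.004, -1.0]]
ft_force: [-0.3, 1.0, -0.2]
grip_width: 0.0853
time_s: 4.45
position: [0.4732, 0.2601, 0.1414]
tool_rot: [[-0.986, -0.168, 0.021], [-0.168, 0.986, 0.0], [-0.02, -0.003, -1.0]]
ft_force: [-0.1, -0.7, 0.9]
grip_width: 0.0294
```

```bash
python3 -m pendant '[[[0,0,10],0,-1],[[0,0,20],0,-1],[[0,0,30],0,-1],[[0,0,30],0,-1],[[0,0,20],0,-1],[[0,0,10],0,-1],[[0,0,0],0,-1]]'
python3 - <<'E'
from h import *
s,im,d=snap('top'); W=cloud('top',d); 
_,im2,d2=snap('scene'); np.savez('top1.npz',im=im,d=d)
cv2.imwrite('pics/a.png',np.hstack([cv2.resize(x[:,:,::-1],(400,300)) for x in(im,im2)]))
E
```

```text
time_s: 5.32
position: [0.471, 0.2593, 0.2651]
tool_rot: [[-0.986, -0.168, 0.015], [-0.168, 0.986, -0.002], [-0.014, -0.004, -1.0]]
ft_force: [0.1, -0.5, -3.2]
grip_width: 0.0297
```

View pics/a.png

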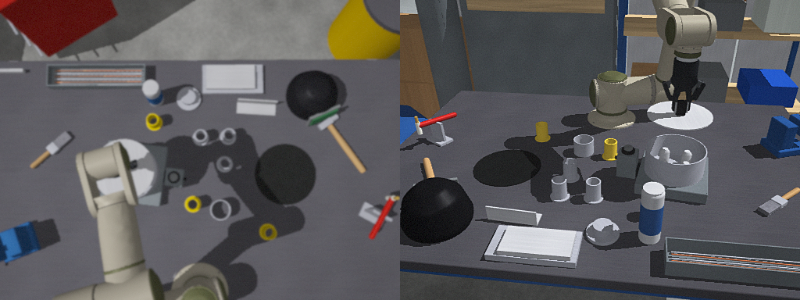

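```bash
python3 -m pendant '[[[0,-20,0],0,-1],[[0,-40,0],0,-1],[[0,-45,0],0,-1],[[0,-45,0],0,-1],[[0,-45,0],0,-1],[[0,-45,0],0,-1],[[0,-45,0],0,-1],[[0,-45,0],0,-1],[[0,-45,0],0,-1],[[0,-45,0],0,-1],[[0,-40,0],0,-1],[[0,-40,0],0,-1]]'
python3 -m pendant '[[[0,-40,0],0,-1],[[0,-20,0],0,-1],[[0,0,0],0,-1]]'
python3 - <<'E'
from h import *
z=np.load('top1.npz'); im,W=z['im'],cloud('top',z['d'])
# mat: pixels by colour on gray, print profile
g=im[223,315:420].max(1); print(g); g=im[170:280,365].max(1); print(g)
E
```

```text
time_s: 6.92
position: [0.4607, -0.2631, 0.2562]
tool_rot: [[-0.986, -0.167, -0.002], [-0.167, 0.986, -0.002], [0.002, -0.002, -1.0]]
ft_force: [1.4, -1.0, -3.9]
grip_width: 0.0294
time_s: 7.3
position: [0.4574, -0.3281, 0.2539]
tool_rot: [[-0.987, -0.162, -0.005], [-0.162, 0.987, 0.001], [0.005, 0.002, -1.0]]
ft_force: [1.0, -0.5, -3.1]
grip_width: 0.029
[ 53  53  57  56  52  57  57  59  58  53  52  33  26  28  30  30  35  36
  40  40  41  39  42  41  44  40  43  41  43  36  40  43  34  43  40  46
  42  44  46  41  37  35  41  44  42  40  47  44  39  42  38  44  44  37
  41  41  42  39  41  45  40  38  39  40  42  44  41  38  40  36  41  37
  43  38  44  47  43  40  45  42  40  38  42  45  40  41  33  45  58  79
  97 103 103 102 102 104 101 100 105  97 100 103 102 102 104]
[104 101 100 100 103 102 103 100 102 100 102 102  99  90  67  46  47  42
  42  43  40  43  40  44  39  38  38  40  40  43  39  45  40  35  44  43
  45  42  46  45  33  44  46  43  40  44  39  42  44  41  39  47  43  38
  42  37  41  43  33  44  41  43  42  43  42  48  41  42  40  43  41  42
  40  42  40  38  39  41  42  42  37  38  38  39  42  36  39  39  42  44
  47  58  79  93  89  69  57  53  57  53  56  56  55  52  56  58  53  55
  57  55]
```

```bash
python3 -m pendant '[[[9,-22,0],0,-1],[[0,0,-20],0,-1],[[0,0,-30],0,-1],[[0,0,-30],0,-1],[[0,0,-30],0,-1],[[0,0,-30],0,-1],[[0,0,-25],0,-1],[[0,0,-10],0,-1],[[0,0,0],0,-1]]'
```

```text
time_s: 8.43
position: [0.4664, -0.34, 0.0757]
tool_rot: [[-0.985, -0.171, -0.005], [-0.171, 0.985, 0.004], [0.004, 0.005, -1.0]]
ft_force: [-0.5, 0.8, -2.0]
grip_width: 0.0298
```

```bash
python3 -m pendant '[[[0,-13,0],0,-1],[[0,0,-15],0,-1],[[0,0,-15],0,-1],[[0,0,-8],0,-1],[[0,0,0],0,-1]]'; python3 -m pendant '[[[0,0,-4],0,-1],[[0,0,-3],0,-1],[[0,0,-2],0,-1],[[0,0,-2],0,-1],[[0,0,0],0,-1]]'
```

```text
time_s: 9.05
position: [0.4668, -0.3545, 0.0368]
tool_rot: [[-0.985, -0.171, -0.003], [-0.171, 0.985, 0.002], [0.003, 0.003, -1.0]]
ft_force: [-0.3, -0.0, -3.3]
grip_width: 0.0293
time_s: 9.68
position: [0.4673, -0.3547, 0.0262]
tool_rot: [[-0.985, -0.171, -0.002], [-0.171, 0.985, 0.001], [0.002, 0.001, -1.0]]
ft_force: [-0.7, -0.1, -2.4]
grip_width: 0.0292
```

```bash
python3 -m pendant '[[[0,0,-2],0,-1],[[0,0,-1],0,-1],[[0,0,0],0,-1],[[0,0,0],0,-0.3],[[0,0,0],0,1],[[0,0,0],0,1],[[0,0,0],0,1],[[0,0,0],0,1],[[0,0,0],0,1]]'; python3 -m pendant '[[[0,0,20],0,1],[[0,0,40],0,1],[[0,0,50],0,1],[[0,0,50],0,1],[[0,0,50],0,1],[[0,0,50],0,1],[[0,0,20],0,1],[[0,0,0],0,1]]'
python3 - <<'E'
from h import *
s,im,d=snap('top','t2.png'); np.savez('top2.npz',im=im,d=d); W=cloud('top',d)
P=W.reshape(-1,3); q=P[(P[:,2]>.01)&(P[:,2]<.03)&(np.hypot(P[:,0]-.466,P[:,1]+.354)<.13)]
print('lid',len(q),q[:,:2].min(0),q[:,:2].max(0),np.linalg.lstsq(np.c_[q[:,:2],np.ones(len(q))],q[:,2],rcond=None)[0])
E
```

```text
time_s: 10.8
position: [0.4677, -0.3555, 0.0248]
tool_rot: [[-0.985, -0.171, 0.0], [-0.171, 0.985, -0.002], [0.0, -0.002, -1.0]]
ft_force: [-0.0, 0.7, -0.3]
grip_width: 0.0856
time_s: 11.8
position: [0.4659, -0.3537, 0.3134]
tool_rot: [[-0.985, -0.171, -0.001], [-0.171, 0.985, -0.001], [0.001, -0.001, -1.0]]
ft_force: [0.1, -0.4, -1.9]
grip_width: 0.0854
lid 1596 [ 0.39516974 -0.46297925] [ 0.57979646 -0.23111486] [ 0.00049401 -0.00023199  0.0159615 ]
```

View pics/t2.png

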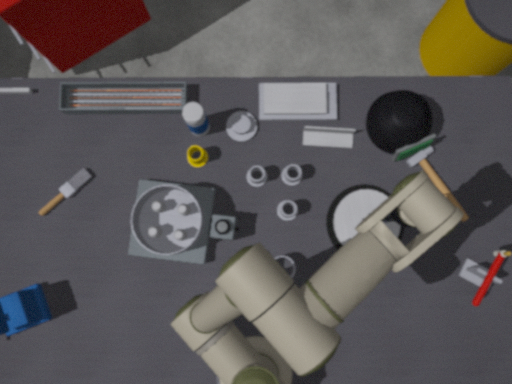

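Lid lies flat on the mat. The drum shows four spigots, at about (155,205), (183,209), (151,232) and (178,235).

```bash
cat >> h.py <<'E'
def spig(W):
    c=np.array([.4695,.2585]); P=W.reshape(-1,3)
    m=(np.hypot(*(W[...,:2]-c).transpose(2,0,1))<.085)&(W[...,2]>.09)&(W[...,2]<.106)
    n,l,st,ce=cv2.connectedComponentsWithStats(m.astype(np.uint8)); o=[]
    for i in range(1,n):
        if st[i,4]>8:
            q=W[l==i]; o.append(cv2.minEnclosingCircle((q[:,:2]*1000).astype(np.float32))); print('spig',st[i,4],q.mean(0).round(4),np.round(o[-1][0],1),round(o[-1][1],1))
def sleeves(W,zlo=.06,zhi=.08):
    m=(W[...,0]>.45)&(W[...,0]<.72)&(abs(W[...,1]+.06)<.14)&(W[...,2]>zlo)&(W[...,2]<zhi)
    m[:]=cv2.morphologyEx(m.astype(np.uint8),cv2.MORPH_CLOSE,np.ones((3,3)))
    m&=(W[...,2]>zlo)
    n,l,st,ce=cv2.connectedComponentsWithStats(m.astype(np.uint8),connectivity=8)
    for i in range(1,n):
        if st[i,4]>20:
            q=W[l==i]; q=q[(q[:,2]>zlo)&(q[:,2]<zhi)]; (c,r)=cv2.minEnclosingCircle((q[:,:2]*1000).astype(np.float32)); print('sleeve',len(q),np.round(c,1),round(r,1),q[:,2].max().round(4),np.round(ce[i]))
E
python3 - <<'E'
from h import *
W=cloud('top',np.load('top2.npz')['d']); spig(W); sleeves(W)
E
python3 -m pendant '[[[0,30,0],0,1],[[12,45,0],0,1],[[12,50,0],0,1],[[12,50,0],0,1],[[12,40,0],0,1],[[12,30,0],0,1],[[0,0,0],0,1]]'
python3 - <<'E'
from h import *
s,im,d=snap('wrist','w2.png'); W=cloud('wrist',d,s); print(s['position']); sleeves(W); spig(W)
E
```

```text
spig 87 [0.5119 0.2901 0.0971] [512.2 290.9] 17.3
spig 88 [0.5013 0.2133 0.0971] [501.8 213.5] 16.9
spig 89 [0.4347 0.3001 0.0968] [435.3 300. ] 17.6
spig 84 [0.4249 0.2228 0.0974] [424.7 223.4] 16.6
sleeve 85 [ 617.3 -121.9] 25.5 0.076 [293. 172.]
sleeve 78 [614.2  -9.4] 25.3 0.0763 [257. 173.]
sleeve 83 [ 504.8 -106.4] 24.8 0.0776 [289. 208.]
time_s: 12.72
position: [0.5238, -0.1, 0.2996]
tool_rot: [[-0.985, -0.169, -0.019], [-0.169, 0.986, 0.012], [0.017, 0.015, -1.0]]
ft_force: [-0.2, -0.4, -0.2]
grip_width: 0.0852
[ 0.52379658 -0.09998533  0.29961545]
sleeve 468 [ 506.6 -105.2] 25.4 0.0722 [251. 154.]
sleeve 130 [464.9  59.8] 14.9 0.08 [377. 146.]
sleeve 513 [ 619.3 -120.7] 25.4 0.072 [226. 232.]
sleeve 489 [615.3  -8. ] 25.4 0.0716 [306. 241.]
spig 254 [0.4274 0.2201 0.0962] [427.3 224.1] 16.3
spig 179 [0.4371 0.2961 0.0957] [436.6 300.7] 17.0
spig 249 [0.5029 0.2106 0.0962] [503.1 215.2] 16.8
spig 193 [0.513  0.2876 0.0963] [513.4 291.5] 15.6
```

View pics/w2.png

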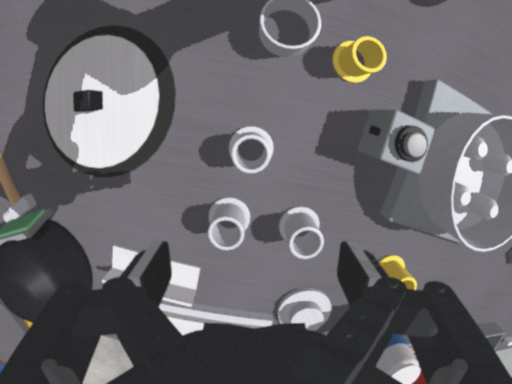

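```bash
python3 -m pendant '[[[20,20,0],0.12,1],[[25,25,0],0.12,1],[[25,25,0],0.12,1],[[20,20,0],0.12,1],[[0,0,-25],0,1],[[0,0,-30],0,1],[[0,0,-30],0,1],[[0,0,-30],0,1],[[0,0,-20],0,1],[[0,0,0],0,1]]'
python3 - <<'E'
from h import *
s,im,d=snap('wrist','w3.png'); W=cloud('wrist',d,s); print(s['position']); sleeves(W)
E
```

```text
time_s: 14.02
position: [0.6125, -0.0217, 0.1508]
tool_rot: [[-0.796, -0.605, -0.037], [-0.605, 0.796, 0.001], [0.029, 0.023, -0.999]]
ft_force: [0.3, 0.4, 0.1]
grip_width: 0.0857
[ 0.61253184 -0.02169445  0.15077542]
sleeve 1416 [ 506.6 -104.7] 25.1 0.0727 [250.  33.]
sleeve 1380 [ 619.2 -120.5] 25.1 0.0721 [149. 137.]
sleeve 517 [466.5  68.1] 20.2 0.08 [429. 134.]
sleeve 1304 [615.6  -8. ] 25.0 0.0723 [264. 215.]
```

```bash
python3 -m pendant '[[[2,13,0],0,1],[[0,0,-15],0,1],[[0,0,-20],0,1],[[0,0,-20],0,1],[[0,0,0],0,1]]'
```

```text
time_s: 14.7
position: [0.6158, -0.008, 0.0961]
tool_rot: [[-0.795, -0.605, -0.031], [-0.606, 0.796, -0.001], [0.025, 0.018, -1.0]]
ft_force: [1.1, -0.2, -0.0]
grip_width: 0.0852
```

```bash
python3 -m pendant '[[[0,0,-15],0,1],[[0,0,-15],0,1],[[0,0,-12],0,1],[[0,0,-7],0,1],[[0,0,0],0,1]]';  python3 -m pendant '[[[0,0,0],0,-1],[[0,0,0],0,-1],[[0,0,0],0,-1],[[0,0,0],0,-1],[[0,0,0],0,-1],[[0,0,0],0,-1]]' 40
```

```text
time_s: 15.32
position: [0.6163, -0.008, 0.0447]
tool_rot: [[-0.795, -0.606, -0.029], [-0.606, 0.796, -0.001], [0.024, 0.017, -1.0]]
ft_force: [0.2, -0.1, -0.1]
grip_width: 0.0854
time_s: 16.08
position: [0.6169, -0.0081, 0.0457]
tool_rot: [[-0.795, -0.606, -0.027], [-0.606, 0.796, -0.002], [0.023, 0.015, -1.0]]
ft_force: [-0.3, 0.2, -1.0]
grip_width: 0.048
```

```bash
python3 -m pendant '[[[0,0,15],0,-1],[[0,0,30],0,-1],[[0,0,40],0,-1],[[0,0,40],0,-1],[[0,0,40],0,-1],[[0,0,10],0,-1],[[0,0,0],0,-1]]';  python3 -m pendant '[[[-10,30,0],0,-1],[[-14,42,0],0,-1],[[-17,48,0],0,-1],[[-17,48,0],0,-1],[[-17,48,0],0,-1],[[-15,42,0],0,-1],[[-10,30,0],0,-1],[[0,0,0],0,-1]]'
python3 - <<'E'
from h import *
s,im,d=snap('wrist','w4.png'); W=cloud('wrist',d,s); print(s['position']); spig(W)
E
```

```text
time_s: 16.95
position: [0.6143, -0.0075, 0.2281]
tool_rot: [[-0.795, -0.606, -0.031], [-0.606, 0.796, -0.001], [0.025, 0.018, -1.0]]
ft_force: [-0.6, -0.7, -3.6]
grip_width: 0.0479
time_s: 17.95
position: [0.505, 0.2874, 0.2114]
tool_rot: [[-0.796, -0.603, -0.058], [-0.604, 0.797, -0.004], [0.049, 0.032, -0.998]]
ft_force: [0.3, -0.9, -3.2]
grip_width: 0.048
[0.50498377 0.28743659 0.21135848]
spig 1055 [0.428  0.2265 0.0968] [427.6 226. ] 17.4
spig 960 [0.4377 0.3014 0.0968] [437.2 302.5] 17.0
spig 991 [0.503  0.2166 0.0969] [503.9 215.7] 17.1
```

View pics/w4.png

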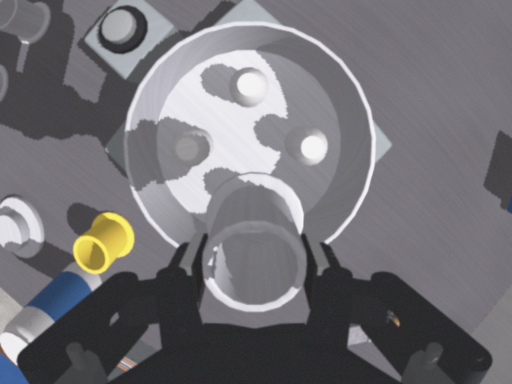

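```bash
python3 -m pendant '[[[6,3,0],0,-1],[[5,2,0],0,-1],[[0,0,-10],0,-1],[[0,0,-15],0,-1],[[0,0,-15],0,-1],[[0,0,-8],0,-1],[[0,0,0],0,-1]]'
python3 - <<'E'
from h import *
s,im,d=snap('wrist'); W=cloud('wrist',d,s); P=W.reshape(-1,3); z0=s['position'][2]
for a,b in((.02,.03),):
  q=P[(abs(P[:,2]-z0-.025)<.006)&(np.hypot(*(P[:,:2]-s['position'][:2]).T)<.034)]; print(len(q),fitc(q[:,:2]),cv2.minEnclosingCircle((q[:,:2]*1000).astype(np.float32)))
  print(np.linalg.lstsq(np.c_[q[:,:2]-q[:,:2].mean(0),np.ones(len(q))],q[:,2],rcond=None)[0])
E
```

```text
time_s: 18.88
position: [0.5178, 0.2881, 0.1569]
tool_rot: [[-0.799, -0.598, -0.063], [-0.599, 0.801, -0.006], [0.054, 0.033, -0.998]]
ft_force: [-0.3, 0.2, -3.8]
grip_width: 0.0477
4236 (np.float64(0.5176368271097769), np.float64(0.28583235252531114), np.float64(0.022262256830377986)) ((511.601806640625, 284.0386047363281), 33.003700256347656)
[-0.03475309 -0.00513255  0.1811239 ]
```

```bash
python3 -m pendant '[[[0,5,0],0,-1],[[0,0,-5],0,-1],[[0,0,-5],0,-1],[[0,0,-5],0,-1],[[0,0,0],0,-1]]'; python3 -m pendant '[[[0,0,-6],0,-1],[[0,0,-6],0,-1],[[0,0,-6],0,-1],[[0,0,0],0,-1]]'
```

```text
time_s: 19.55
position: [0.5182, 0.2938, 0.1423]
tool_rot: [[-0.799, -0.598, -0.061], [-0.599, 0.801, -0.005], [0.052, 0.032, -0.998]]
ft_force: [0.3, -0.1, -2.5]
grip_width: 0.0477
time_s: 20.05
position: [0.5178, 0.2937, 0.1229]
tool_rot: [[-0.799, -0.598, -0.062], [-0.599, 0.801, -0.005], [0.053, 0.033, -0.998]]
ft_force: [0.2, 0.1, -3.7]
grip_width: 0.0476
```

```bash
python3 -m pendant '[[[-1,-1,-6],0,-1],[[0,0,-6],0,-1],[[0,0,-6],0,-1],[[0,0,0],0,-1]]'; python3 -m pendant '[[[0,0,-5],0,-1],[[0,0,-4],0,-1],[[0,0,-3],0,-1],[[0,0,-2],0,-1],[[0,0,0],0,-1]]'
```

```text
time_s: 20.55
position: [0.5166, 0.293, 0.1037]
tool_rot: [[-0.799, -0.598, -0.062], [-0.599, 0.8, -0.005], [0.052, 0.034, -0.998]]
ft_force: [-0.4, 1.2, -3.9]
grip_width: 0.0477
time_s: 21.18
position: [0.5162, 0.2933, 0.0917]
tool_rot: [[-0.799, -0.599, -0.061], [-0.6, 0.8, -0.004], [0.051, 0.033, -0.998]]
ft_force: [-1.4, 0.3, -4.1]
grip_width: 0.0479
```

```bash
python3 -m pendant '[[[0,0,-2],0,-1],[[0,0,-2],0,-1],[[0,0,-1],0,-1],[[0,0,0],0,-1]]'; python3 -m pendant '[[[0,0,0],0,0.3],[[0,0,0],0,0.45],[[0,0,0],0,0.45],[[0,0,0],0,0.45],[[0,0,20],0,0.45],[[0,0,30],0,0.45],[[0,0,40],0,0.45],[[0,0,40],0,1],[[0,0,20],0,1],[[0,0,0],0,1]]'
python3 - <<'E'
from h import *
s,im,d=snap('wrist','w5.png'); W=cloud('wrist',d,s); P=W.reshape(-1,3); print(s['position']); spig(W)
q=P[(abs(P[:,2]-.115)<.015)&(np.hypot(P[:,0]-.514,P[:,1]-.292)<.03)]; print(len(q),np.median(q[:,2]),fitc(q[:,:2]),np.linalg.lstsq(np.c_[q[:,:2]-q[:,:2].mean(0),np.ones(len(q))],q[:,2],rcond=None)[0])
s,im,d=snap('top'); W=cloud('top',d); sleeves(W)
E
```

```text
time_s: 21.68
position: [0.5162, 0.2934, 0.0915]
tool_rot: [[-0.798, -0.599, -0.057], [-0.6, 0.8, -0.004], [0.048, 0.031, -0.998]]
ft_force: [-2.5, 1.6, -3.4]
grip_width: 0.0478
time_s: 22.92
position: [0.5176, 0.2926, 0.2453]
tool_rot: [[-0.799, -0.599, -0.054], [-0.6, 0.8, -0.004], [0.046, 0.029, -0.999]]
ft_force: [0.4, -0.1, -0.4]
grip_width: 0.0854
[0.51759004 0.29258652 0.24532555]
spig 832 [0.428  0.2265 0.0968] [427.2 225.6] 17.2
spig 789 [0.4379 0.3018 0.0967] [437.6 302.6] 17.2
spig 809 [0.5036 0.2168 0.0968] [504.1 216.1] 17.2
spig 79 [0.4988 0.2779 0.0983] [503.9 282.9] 19.4
spig 748 [0.5135 0.2922 0.0968] [514.9 293. ] 16.8
spig 194 [0.5249 0.3025 0.0982] [515.9 293.4] 19.5
1133 0.11416698768024397 (np.float64(0.5136231101393228), np.float64(0.2914252121154757), np.float64(0.021855573502668525)) [-0.01284055 -0.011862    0.11103696]
sleeve 85 [ 617.8 -122.8] 25.6 0.0791 [293. 172.]
sleeve 82 [ 504.3 -106.5] 24.9 0.076 [289. 208.]
```

View pics/w5.png

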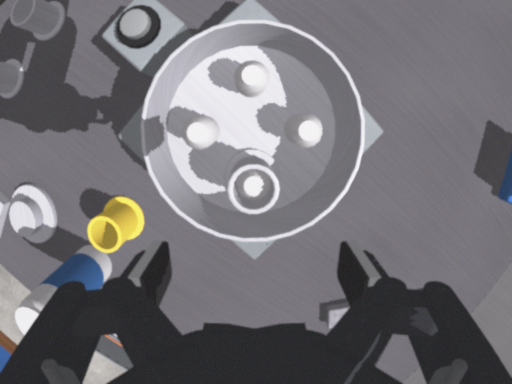

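Sleeve 1 is home: its rim is at 0.114–0.115 m, around the spigot at pixel (254,186). Next is the sleeve at (506,-105).

```bash
python3 -m pendant '[[[0,-20,0],0,1],[[0,-25,0],0,1],[[0,-25,0],0,1],[[0,-25,0],0,1],[[0,-25,0],0,1],[[0,-25,0],0,1],[[0,-25,0],0,1],[[0,-25,0],0,1]]'; python3 -m pendant '[[[0,-25,0],0,1],[[0,-25,0],0,1],[[0,-25,0],0,1],[[0,-25,0],0,1],[[0,-25,0],0,1],[[0,-25,0],0,1],[[0,-25,0],0,1],[[0,-20,0],0,1],[[0,0,0],0,1]]'
```

```text
time_s: 24.02
position: [0.5127, 0.0845, 0.2343]
tool_rot: [[-0.799, -0.597, -0.074], [-0.598, 0.801, -0.009], [0.065, 0.037, -0.997]]
ft_force: [0.3, 0.0, 0.0]
grip_width: 0.0851
time_s: 25.15
position: [0.5042, -0.1256, 0.2256]
tool_rot: [[-0.802, -0.59, -0.091], [-0.592, 0.806, -0.005], [0.076, 0.05, -0.996]]
ft_force: [-0.0, -0.2, 0.7]
grip_width: 0.085
```

```bash
python3 -m pendant '[[[0,0,0],0,1],[[0,0,0],0,1],[[0,0,0],0,1],[[0,0,0],0,1],[[0,0,0],0,1],[[0,0,0],0,1],[[0,0,0],0,1],[[0,0,0],0,1]]';  python3 -m pendant '[[[-20,0,0],0,1],[[-20,0,0],0,1],[[-20,0,0],0,1],[[0,0,0],0,1]]'; python3 -m pendant '[[[60,0,0],0,1],[[0,0,0],0,1]]'; python3 -m pendant '[[[0,0,50],0,1],[[0,0,0],0,1]]'; python3 -m pendant '[[[0,0,-50],0,1],[[0,0,0],0,1]]';  python3 -m pendant '[[[0,60,0],0,1],[[0,-60,0],0,1],[[0,0,0],0,1]]'
```

```text
time_s: 26.15
position: [0.5035, -0.1236, 0.2251]
tool_rot: [[-0.801, -0.592, -0.092], [-0.594, 0.804, -0.005], [0.077, 0.051, -0.996]]
ft_force: [0.7, -0.1, -0.2]
grip_width: 0.085
time_s: 26.65
position: [0.4421, -0.1236, 0.225]
tool_rot: [[-0.801, -0.592, -0.092], [-0.594, 0.804, -0.005], [0.077, 0.051, -0.996]]
ft_force: [0.7, -0.4, 0.1]
grip_width: 0.0856
time_s: 26.9
position: [0.5041, -0.1237, 0.2246]
tool_rot: [[-0.801, -0.591, -0.092], [-0.593, 0.805, -0.004], [0.077, 0.051, -0.996]]
ft_force: [-0.2, 0.0, -0.4]
grip_width: 0.0854
time_s: 27.15
position: [0.5049, -0.1235, 0.2752]
tool_rot: [[-0.801, -0.591, -0.093], [-0.594, 0.805, -0.004], [0.077, 0.053, -0.996]]
ft_force: [0.1, 1.0, -0.1]
grip_width: 0.0855
time_s: 27.4
position: [0.5049, -0.1235, 0.224]
tool_rot: [[-0.801, -0.591, -0.093], [-0.594, 0.805, -0.004], [0.077, 0.052, -0.996]]
ft_force: [0.6, -0.6, 1.4]
grip_width: 0.0855
time_s: 27.78
position: [0.5082, -0.118, 0.228]
tool_rot: [[-0.795, -0.601, -0.089], [-0.602, 0.798, -0.006], [0.075, 0.049, -0.996]]
ft_force: [0.5, -0.5, 0.5]
grip_width: 0.0853
```

```bash
python3 -m pendant '[[[0,60,0],0,1],[[0,0,0],0,1]]';  python3 -m pendant '[[[0,-60,0],0,1],[[0,0,0],0,1]]'; python3 -m pendant '[[[0,-60,0],0,1],[[0,60,0],0,1],[[0,0,0],0,1]]'; python3 -m pendant '[[[0,60,0],0,1],[[0,-60,0],0,1],[[0,60,0],0,1],[[0,-60,0],0,1],[[0,60,0],0,1],[[0,-60,0],0,1],[[0,0,0],0,1]]'
```

```text
time_s: 28.02
position: [0.5091, -0.057, 0.2306]
tool_rot: [[-0.796, -0.599, -0.086], [-0.601, 0.8, -0.007], [0.073, 0.046, -0.996]]
ft_force: [-0.7, -1.1, -0.3]
grip_width: 0.0855
time_s: 28.28
position: [0.5098, -0.1188, 0.233]
tool_rot: [[-0.796, -0.6, -0.083], [-0.601, 0.799, -0.008], [0.071, 0.043, -0.997]]
ft_force: [0.4, -0.5, 0.5]
grip_width: 0.0851
time_s: 28.65
position: [0.5096, -0.1247, 0.2356]
tool_rot: [[-0.804, -0.589, -0.08], [-0.591, 0.807, -0.008], [0.069, 0.04, -0.997]]
ft_force: [0.0, -0.4, -0.3]
grip_width: 0.0857
time_s: 29.52
position: [0.5157, -0.12, 0.2406]
tool_rot: [[-0.797, -0.6, -0.071], [-0.601, 0.799, -0.012], [0.064, 0.033, -0.997]]
ft_force: [0.4, 0.4, -0.5]
grip_width: 0.0856
```

```bash
python3 -m pendant '[[[0,60,0],0,1],[[0,-60,0],0,1],[[0,60,0],0,1],[[0,-60,0],0,1],[[0,60,0],0,1],[[0,-60,0],0,1],[[0,60,0],0,1],[[0,-60,0],0,1],[[0,60,0],0,1],[[0,-60,0],0,1],[[0,60,0],0,1],[[0,-60,0],0,1]]'; python3 -m pendant '[[[0,60,0],0,1],[[0,-60,0],0,1],[[0,60,0],0,1],[[0,-60,0],0,1],[[0,60,0],0,1],[[0,-60,0],0,1],[[0,60,0],0,1],[[0,-60,0],0,1],[[0,60,0],0,1],[[0,-60,0],0,1],[[0,60,0],0,1],[[0,-60,0],0,1]]'; python3 -m pendant '[[[0,60,0],0,1],[[0,-60,0],0,1],[[0,60,0],0,1],[[0,-60,0],0,1],[[0,60,0],0,1],[[0,-60,0],0,1],[[0,60,0],0,1],[[0,-60,0],0,1],[[0,60,0],0,1],[[0,-60,0],0,1],[[0,0,0],0,1]]'
python3 - <<'E'
from h import *
s,im,d=snap('wrist'); W=cloud('wrist',d,s); print(s['position']); sleeves(W)
E
```

```text
time_s: 31.02
position: [0.5251, -0.1126, 0.2474]
tool_rot: [[-0.791, -0.608, -0.059], [-0.609, 0.793, -0.014], [0.055, 0.025, -0.998]]
ft_force: [1.0, -1.3, -0.2]
grip_width: 0.0853
time_s: 32.52
position: [0.5336, -0.1127, 0.2537]
tool_rot: [[-0.794, -0.606, -0.047], [-0.606, 0.795, -0.015], [0.047, 0.017, -0.999]]
ft_force: [1.5, -1.8, 1.0]
grip_width: 0.0853
time_s: 33.9
position: [0.5407, -0.1147, 0.259]
tool_rot: [[-0.797, -0.602, -0.038], [-0.602, 0.798, -0.017], [0.041, 0.009, -0.999]]
ft_force: [0.3, 0.7, -0.0]
grip_width: 0.0852
[ 0.54074694 -0.11472222  0.25901841]
sleeve 600 [ 506.5 -105.4] 25.3 0.0719 [278. 160.]
sleeve 209 [466.7  68. ] 20.0 0.08 [396. 215.]
sleeve 616 [ 618.8 -121. ] 25.4 0.072 [211. 226.]
```

```bash
python3 -m pendant '[[[-34,9,0],0,1],[[0,0,0],0,1],[[0,0,-50],0,1],[[0,0,0],0,1],[[0,0,-50],0,1],[[0,0,0],0,1],[[0,0,-30],0,1],[[0,0,0],0,1]]'
```

```text
time_s: 34.95
position: [0.5134, -0.1059, 0.1395]
tool_rot: [[-0.798, -0.602, -0.019], [-0.602, 0.799, -0.023], [0.029, -0.007, -1.0]]
ft_force: [0.1, 0.4, 0.0]
grip_width: 0.0854
```

```bash
python3 -m pendant '[[[-7,1,0],0,1],[[0,0,0],0,1],[[0,0,-50],0,1],[[0,0,0],0,1]]'; python3 -m pendant '[[[-3,0,-25],0,1],[[0,0,0],0,1]]'
```

```text
time_s: 35.45
position: [0.5096, -0.1064, 0.0965]
tool_rot: [[-0.799, -0.602, -0.007], [-0.601, 0.798, -0.028], [0.023, -0.018, -1.0]]
ft_force: [-0.1, 0.2, 1.0]
grip_width: 0.0853
time_s: 35.7
position: [0.5088, -0.1074, 0.0755]
tool_rot: [[-0.799, -0.602, -0.002], [-0.601, 0.798, -0.031], [0.02, -0.024, -1.0]]
ft_force: [-0.5, -0.5, 1.4]
grip_width: 0.0854
```

```bash
python3 -m pendant '[[[-1,2,-13],0,1],[[-1,0,-10],0,1],[[0,0,-6],0,1],[[0,0,0],0,1]]'; python3 -m pendant '[[[0,0,0],0,-1],[[0,0,0],0,-1],[[0,0,0],0,-1],[[0,0,0],0,-1],[[0,0,0],0,-1],[[0,0,0],0,-1]]' 40
```

```text
time_s: 36.2
position: [0.5088, -0.106, 0.0485]
tool_rot: [[-0.799, -0.602, 0.004], [-0.602, 0.798, -0.033], [0.017, -0.029, -0.999]]
ft_force: [1.4, -0.3, 0.6]
grip_width: 0.0854
time_s: 36.95
position: [0.5088, -0.1058, 0.0493]
tool_rot: [[-0.799, -0.602, 0.004], [-0.601, 0.798, -0.033], [0.017, -0.029, -0.999]]
ft_force: [-0.9, 0.6, 1.6]
grip_width: 0.0486
```

```bash
python3 -m pendant '[[[0,0,20],0,-1],[[0,0,40],0,-1],[[0,0,50],0,-1],[[0,0,50],0,-1],[[0,0,25],0,-1],[[0,0,0],0,-1]]'; python3 -m pendant '[[[-14,56,0],0,-1],[[0,0,0],0,-1],[[-14,56,0],0,-1],[[0,0,0],0,-1],[[-14,56,0],0,-1],[[0,0,0],0,-1]]'; python3 -m pendant '[[[-14,56,0],0,-1],[[-14,56,0],0,-1],[[0,0,0],0,-1]]'
```

```text
time_s: 37.7
position: [0.5063, -0.105, 0.2362]
tool_rot: [[-0.799, -0.602, -0.003], [-0.601, 0.798, -0.03], [0.021, -0.022, -1.0]]
ft_force: [-0.5, 0.6, -4.5]
grip_width: 0.0486
time_s: 38.45
position: [0.4613, 0.0661, 0.2258]
tool_rot: [[-0.8, -0.599, -0.018], [-0.599, 0.8, -0.027], [0.031, -0.011, -0.999]]
ft_force: [0.2, -2.0, -3.4]
grip_width: 0.0487
time_s: 38.83
position: [0.4338, 0.1781, 0.222]
tool_rot: [[-0.803, -0.596, -0.023], [-0.595, 0.803, -0.029], [0.035, -0.01, -0.999]]
ft_force: [-0.0, -0.5, -4.6]
grip_width: 0.049
```

```bash
python3 -m pendant '[[[-3,46,0],0,-1],[[0,0,0],0,-1],[[0,0,-15],0,-1],[[0,0,-15],0,-1],[[0,0,-15],0,-1],[[0,0,0],0,-1]]'
python3 - <<'E'
from h import *
s,im,d=snap('wrist','w6.png'); W=cloud('wrist',d,s); spig(W); P=W.reshape(-1,3); z0=s['position'][2]; print(s['position'])
q=P[(abs(P[:,2]-z0-.021)<.004)&(np.hypot(*(P[:,:2]-s['position'][:2]).T)<.03)]; print(len(q),fitc(q[:,:2]),np.linalg.lstsq(np.c_[q[:,:2]-q[:,:2].mean(0),np.ones(len(q))],q[:,2],rcond=None)[0])
E
```

```text
time_s: 39.58
position: [0.4348, 0.2168, 0.1705]
tool_rot: [[-0.807, -0.59, -0.028], [-0.589, 0.808, -0.035], [0.043, -0.011, -0.999]]
ft_force: [-0.5, -0.1, -3.9]
grip_width: 0.0488
spig 278 [0.4264 0.3025 0.0958] [428.5 304.7] 13.4
spig 17 [0.5116 0.2214 0.0989] [513.3 222.2] 4.8
spig 411 [0.5006 0.2821 0.0994] [512.1 290.3] 24.5
spig 149 [0.514  0.2908 0.0992] [518.7 296.7] 14.1
[0.43479904 0.21681262 0.17046195]
3361 (np.float64(0.43354665537754133), np.float64(0.21475250310285754), np.float64(0.02227440018452355)) [-0.02648496 -0.00589092  0.190816  ]
```

View pics/w6.png

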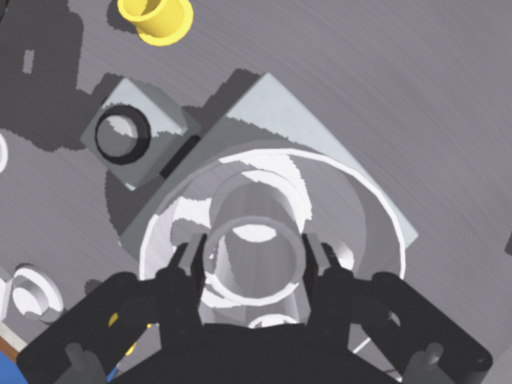

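```bash
python3 -m pendant '[[[-4,8,0],0,-1],[[0,0,0],0,-1],[[0,0,-7],0,-1],[[0,0,-7],0,-1],[[0,0,0],0,-1]]'; python3 -m pendant '[[[0,0,-5],0,-1],[[0,0,-5],0,-1],[[0,0,-5],0,-1],[[0,0,0],0,-1]]'
```

```text
time_s: 40.25
position: [0.4318, 0.2249, 0.1573]
tool_rot: [[-0.808, -0.589, -0.024], [-0.588, 0.808, -0.034], [0.04, -0.013, -0.999]]
ft_force: [-0.1, -0.5, -3.1]
grip_width: 0.0489
time_s: 40.75
position: [0.4318, 0.2249, 0.1411]
tool_rot: [[-0.808, -0.589, -0.025], [-0.588, 0.808, -0.034], [0.04, -0.013, -0.999]]
ft_force: [0.2, -0.7, -3.2]
grip_width: 0.0487
```

```bash
python3 -m pendant '[[[-1,0,-6],0,-1],[[0,0,-6],0,-1],[[0,0,-6],0,-1],[[0,0,0],0,-1]]'; python3 -m pendant '[[[0,0,-6],0,-1],[[0,0,-6],0,-1],[[0,0,-6],0,-1],[[0,0,0],0,-1]]'
```

```text
time_s: 41.25
position: [0.43, 0.2256, 0.122]
tool_rot: [[-0.808, -0.589, -0.026], [-0.588, 0.808, -0.032], [0.04, -0.011, -0.999]]
ft_force: [-0.6, 1.1, -5.3]
grip_width: 0.0492
time_s: 41.75
position: [0.4297, 0.2257, 0.1026]
tool_rot: [[-0.808, -0.589, -0.027], [-0.588, 0.808, -0.032], [0.041, -0.01, -0.999]]
ft_force: [-2.1, 2.0, -5.5]
grip_width: 0.0488
```

Going in freely (home at TCP z ≈ 0.094).

```bash
python3 -m pendant '[[[0,0,-5],0,-1],[[0,0,-4],0,-1],[[0,0,-3],0,-1],[[0,0,0],0,-1]]'; python3 -m pendant '[[[0,0,-2],0,-1],[[0,0,-2],0,-1],[[0,0,0],0,-1]]'
```

```text
time_s: 42.25
position: [0.4292, 0.2255, 0.0954]
tool_rot: [[-0.807, -0.59, -0.024], [-0.589, 0.807, -0.033], [0.039, -0.013, -0.999]]
ft_force: [-0.5, 2.1, -4.8]
grip_width: 0.0489
time_s: 42.62
position: [0.429, 0.2254, 0.095]
tool_rot: [[-0.807, -0.59, -0.021], [-0.589, 0.807, -0.033], [0.037, -0.015, -0.999]]
ft_force: [-1.3, 2.4, -4.9]
grip_width: 0.0487
```

```bash
python3 -m pendant '[[[0,0,0],0,0.3],[[0,0,0],0,0.45],[[0,0,0],0,0.45],[[0,0,0],0,0.45],[[0,0,20],0,0.45],[[0,0,30],0,0.45],[[0,0,40],0,0.45],[[0,0,40],0,1],[[0,0,20],0,1],[[0,0,0],0,1]]'
python3 - <<'E'
from h import *
s,im,d=snap('wrist','w7.png'); W=cloud('wrist',d,s); P=W.reshape(-1,3); print(s['position'])
for c in ((.514,.2925),(.4275,.2252)):
  q=P[(abs(P[:,2]-.117)<.009)&(np.hypot(P[:,0]-c[0],P[:,1]-c[1])<.03)]; print(len(q),np.median(q[:,2]),fitc(q[:,:2]),np.linalg.lstsq(np.c_[q[:,:2]-q[:,:2].mean(0),np.ones(len(q))],q[:,2],rcond=None)[0])
s,im,d=snap('top'); W=cloud('top',d); sleeves(W)
E
```

```text
time_s: 43.88
position: [0.4303, 0.2244, 0.2484]
tool_rot: [[-0.807, -0.59, -0.019], [-0.589, 0.807, -0.035], [0.036, -0.017, -0.999]]
ft_force: [0.2, 0.5, -0.8]
grip_width: 0.0854
[0.43026415 0.22440746 0.24838517]
676 0.11421617905539055 (np.float64(0.5140532484809207), np.float64(0.292840579786696), np.float64(0.022337951239080805)) [-0.00254648 -0.00508881  0.11342993]
806 0.11473858489394893 (np.float64(0.42648861509243585), np.float64(0.22335987875587726), np.float64(0.022104300363048696)) [-0.00671411 -0.00639787  0.11433737]
sleeve 86 [ 617.5 -122. ] 24.9 0.0782 [293. 172.]
```

```bash
python3 -m pendant '[[[27,-49,0],0,1],[[0,0,0],-0.17,1],[[27,-49,0],0,1],[[0,0,0],-0.17,1],[[27,-49,0],0,1],[[0,0,0],-0.17,1],[[27,-49,0],0,1],[[0,0,0],-0.17,1],[[27,-49,0],0,1],[[0,0,0],-0.17,1],[[27,-49,0],0,1],[[0,0,0],-0.17,1]]'; python3 -m pendant '[[[0,0,0],-0.17,1],[[0,0,0],-0.17,1],[[0,0,0],-0.17,1],[[0,0,0],0,1]]'
python3 - <<'E'
from h import *
s,im,d=snap('wrist'); W=cloud('wrist',d,s); sleeves(W); print(s['q'])
E
```

```text
time_s: 45.48
position: [0.5921, -0.0788, 0.2267]
tool_rot: [[-0.911, 0.406, -0.068], [0.406, 0.914, 0.02], [0.071, -0.009, -0.997]]
ft_force: [-0.1, 1.0, -0.8]
grip_width: 0.0853
time_s: 45.98
position: [0.5908, -0.0794, 0.2192]
tool_rot: [[-0.582, 0.811, -0.059], [0.809, 0.585, 0.057], [0.081, -0.015, -0.997]]
ft_force: [-0.0, 0.4, -0.7]
grip_width: 0.085
sleeve 262 [466.5  67. ] 20.6 0.08 [244.  13.]
sleeve 781 [ 619.6 -120.5] 24.8 0.0719 [256. 236.]
[-19.87773186  28.76870942  64.8808743    1.94303115  90.66973911
 -55.67509481]
```

```bash
python3 -m pendant '[[[28,-40,0],0,1],[[0,0,0],0,1],[[0,0,-45],0,1],[[0,0,0],0,1],[[0,0,-40],0,1],[[0,0,0],0,1]]'
python3 - <<'E'
from h import *
s,im,d=snap('wrist'); W=cloud('wrist',d,s); sleeves(W)
E
```

```text
time_s: 46.78
position: [0.62, -0.1184, 0.1343]
tool_rot: [[-0.598, 0.8, -0.059], [0.798, 0.6, 0.057], [0.081, -0.013, -0.997]]
ft_force: [-0.1, -0.3, 0.2]
grip_width: 0.0855
sleeve 1478 [ 619.1 -120.6] 24.8 0.0719 [254. 213.]
```

```bash
python3 -m pendant '[[[-1,-1,-40],0,1],[[0,0,0],0,1],[[0,0,-30],0,1],[[0,0,0],0,1]]'; python3 -m pendant '[[[0,0,-15],0,1],[[0,0,0],0,1]]'
```

```text
time_s: 47.32
position: [0.6261, -0.1212, 0.0794]
tool_rot: [[-0.602, 0.798, -0.036], [0.797, 0.603, 0.047], [0.059, -0.0, -0.998]]
ft_force: [1.2, -0.3, 0.0]
grip_width: 0.0853
time_s: 47.58
position: [0.6281, -0.1219, 0.0682]
tool_rot: [[-0.602, 0.798, -0.029], [0.796, 0.603, 0.045], [0.053, 0.004, -0.999]]
ft_force: [-0.3, -0.3, -0.3]
grip_width: 0.0853
```

```bash
python3 -m pendant '[[[-9,2,-3],0,1],[[0,0,0],0,1],[[-1,0,-10],0,1],[[-1,0,-9],0,1],[[0,0,0],0,1]]'; python3 -m pendant '[[[0,0,0],0,-1],[[0,0,0],0,-1],[[0,0,0],0,-1],[[0,0,0],0,-1],[[0,0,0],0,-1],[[0,0,0],0,-1]]' 40
```

```text
time_s: 48.2
position: [0.6166, -0.1199, 0.046]
tool_rot: [[-0.602, 0.798, -0.028], [0.797, 0.603, 0.044], [0.052, 0.004, -0.999]]
ft_force: [-0.1, -1.1, -0.2]
grip_width: 0.086
time_s: 48.95
position: [0.6171, -0.1201, 0.0465]
tool_rot: [[-0.602, 0.798, -0.027], [0.797, 0.603, 0.044], [0.051, 0.005, -0.999]]
ft_force: [-0.3, 0.4, -0.1]
grip_width: 0.0481
```

```bash
python3 -m pendant '[[[0,0,20],0,-1],[[0,0,40],0,-1],[[0,0,50],0,-1],[[0,0,50],0,-1],[[0,0,25],0,-1],[[0,0,0],0,-1]]'; python3 -m pendant '[[[-16,48,0],0,-1],[[0,0,0],0,-1],[[-16,48,0],0,-1],[[0,0,0],0,-1],[[-16,48,0],0,-1],[[0,0,0],0,-1]]'; python3 -m pendant '[[[-16,48,0],0,-1],[[0,0,0],0,-1],[[-16,48,0],0,-1],[[0,0,0],0,-1]]'
```

```text
time_s: 49.7
position: [0.6145, -0.119, 0.2337]
tool_rot: [[-0.602, 0.798, -0.034], [0.796, 0.603, 0.047], [0.058, 0.001, -0.998]]
ft_force: [-0.8, 1.1, -2.7]
grip_width: 0.048
time_s: 50.45
position: [0.5639, 0.0264, 0.2233]
tool_rot: [[-0.599, 0.799, -0.048], [0.798, 0.601, 0.05], [0.069, -0.009, -0.998]]
ft_force: [0.4, -0.2, -2.1]
grip_width: 0.0479
time_s: 50.95
position: [0.5336, 0.1194, 0.2191]
tool_rot: [[-0.595, 0.802, -0.052], [0.801, 0.597, 0.048], [0.07, -0.013, -0.997]]
ft_force: [0.2, -0.6, -2.9]
grip_width: 0.0482
```

```bash
python3 -m pendant '[[[-15,48,0],0,-1],[[0,0,0],0,-1],[[-14,46,0],0,-1],[[0,0,0],0,-1],[[0,0,-15],0,-1],[[0,0,-15],0,-1],[[0,0,-10],0,-1],[[0,0,0],0,-1]]'
python3 - <<'E'
from h import *
s,im,d=snap('wrist','w8.png'); W=cloud('wrist',d,s); spig(W); P=W.reshape(-1,3); z0=s['position'][2]; print(s['position'])
q=P[(abs(P[:,2]-z0-.024)<.004)&(np.hypot(*(P[:,:2]-s['position'][:2]).T)<.03)]; print(len(q),fitc(q[:,:2]),np.linalg.lstsq(np.c_[q[:,:2]-q[:,:2].mean(0),np.ones(len(q))],q[:,2],rcond=None)[0])
E
```

```text
time_s: 51.95
position: [0.5134, 0.202, 0.1743]
tool_rot: [[-0.584, 0.81, -0.051], [0.809, 0.586, 0.043], [0.065, -0.016, -0.998]]
ft_force: [-1.2, 1.5, 1.4]
grip_width: 0.0481
spig 1293 [0.4384 0.3016 0.0968] [437.2 302.7] 16.9
spig 407 [0.5252 0.3042 0.0982] [516.3 294.3] 20.3
spig 147 [0.5014 0.2775 0.0985] [507.2 284. ] 21.0
spig 403 [0.4149 0.2176 0.0982] [426.2 223.4] 20.0
spig 1247 [0.5137 0.2925 0.0971] [515.2 293.6] 17.7
spig 11 [0.4329 0.2484 0.0992] [433.1 248.4] 2.4
spig 1237 [0.4282 0.2265 0.0972] [426.3 225.3] 17.1
spig 133 [0.4473 0.2332 0.0978] [441.4 228.2] 19.7
spig 340 [0.4985 0.2256 0.0944] [501.9 220.6] 15.5
[0.51338006 0.20203564 0.17433514]
3537 (np.float64(0.5136714061216184), np.float64(0.20162424519468186), np.float64(0.022163390644101576)) [-0.01047061  0.00126017  0.19797369]
```

View pics/w8.png

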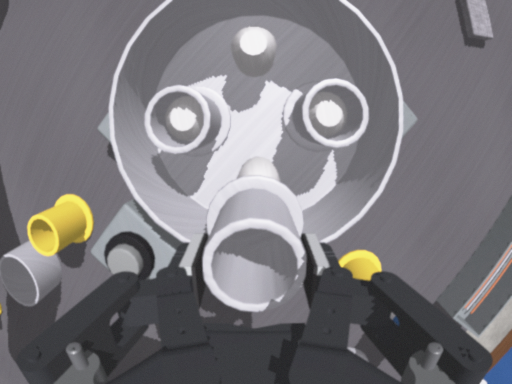

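The flange is just at the rim, so I lift a little and then move inward.

```bash
python3 -m pendant '[[[0,0,15],0,-1],[[0,0,0],0,-1],[[-9,14,0],0,-1],[[0,0,0],0,-1]]'
python3 - <<'E'
from h import *
s,im,d=snap('wrist'); W=cloud('wrist',d,s); P=W.reshape(-1,3); z0=s['position'][2]; print(s['position'])
q=P[(abs(P[:,2]-z0-.024)<.004)&(np.hypot(*(P[:,:2]-s['position'][:2]).T)<.03)]; print(len(q),fitc(q[:,:2]),np.linalg.lstsq(np.c_[q[:,:2]-q[:,:2].mean(0),np.ones(len(q))],q[:,2],rcond=None)[0])
E
```

```text
time_s: 52.5
position: [0.5045, 0.2156, 0.1904]
tool_rot: [[-0.583, 0.811, -0.05], [0.81, 0.585, 0.042], [0.064, -0.016, -0.998]]
ft_force: [0.3, 0.7, -2.6]
grip_width: 0.0476
[0.50445532 0.21564539 0.19039898]
3556 (np.float64(0.5046696665323214), np.float64(0.21522368112310572), np.float64(0.022172494367199373)) [-0.01063344  0.00068022  0.21398814]
```

```bash
python3 -m pendant '[[[0,0,-8],0,-1],[[0,0,-8],0,-1],[[0,0,-8],0,-1],[[0,0,-8],0,-1],[[0,0,0],0,-1]]'; python3 -m pendant '[[[0,0,-5],0,-1],[[0,0,-5],0,-1],[[0,0,-5],0,-1],[[0,0,0],0,-1]]'
```

```text
time_s: 53.18
position: [0.5045, 0.2149, 0.1548]
tool_rot: [[-0.583, 0.811, -0.052], [0.81, 0.585, 0.041], [0.064, -0.018, -0.998]]
ft_force: [0.3, 0.1, -2.1]
grip_width: 0.048
time_s: 53.68
position: [0.5047, 0.2149, 0.1391]
tool_rot: [[-0.583, 0.811, -0.052], [0.81, 0.585, 0.042], [0.064, -0.018, -0.998]]
ft_force: [0.6, -0.2, -2.6]
grip_width: 0.0478
```

```bash
python3 -m pendant '[[[0,0,-6],0,-1],[[0,0,-6],0,-1],[[0,0,-6],0,-1],[[0,0,0],0,-1]]'; python3 -m pendant '[[[0,0,-6],0,-1],[[0,0,-6],0,-1],[[0,0,-6],0,-1],[[0,0,0],0,-1]]';python3 -m pendant '[[[0,0,-5],0,-1],[[0,0,-4],0,-1],[[0,0,-2],0,-1],[[0,0,0],0,-1]]'
```

```text
time_s: 54.18
position: [0.5045, 0.2161, 0.1202]
tool_rot: [[-0.583, 0.811, -0.051], [0.81, 0.585, 0.044], [0.066, -0.016, -0.998]]
ft_force: [-1.0, 2.1, -3.9]
grip_width: 0.0479
time_s: 54.68
position: [0.5044, 0.2162, 0.1008]
tool_rot: [[-0.583, 0.811, -0.052], [0.81, 0.585, 0.044], [0.066, -0.016, -0.998]]
ft_force: [-0.5, 3.3, -4.0]
grip_width: 0.0478
time_s: 55.18
position: [0.5045, 0.2163, 0.0916]
tool_rot: [[-0.583, 0.811, -0.05], [0.81, 0.585, 0.044], [0.065, -0.014, -0.998]]
ft_force: [-0.2, 2.5, -4.0]
grip_width: 0.0479
```

```bash
python3 -m pendant '[[[0,0,-2],0,-1],[[0,0,-1],0,-1],[[0,0,0],0,-1],[[0,0,0],0,0.3],[[0,0,0],0,0.45],[[0,0,0],0,0.45],[[0,0,0],0,0.45],[[0,0,20],0,0.45],[[0,0,30],0,0.45],[[0,0,40],0,0.45],[[0,0,50],0,1],[[0,0,0],0,1]]'
python3 - <<'E'
from h import *
s,im,d=snap('wrist','w9.png'); W=cloud('wrist',d,s); P=W.reshape(-1,3); print(s['position'])
for c in ((.514,.2925),(.4275,.2252),(.504,.2155)):
  q=P[(abs(P[:,2]-.117)<.009)&(np.hypot(P[:,0]-c[0],P[:,1]-c[1])<.03)]; print(len(q),np.median(q[:,2]),fitc(q[:,:2]),np.linalg.lstsq(np.c_[q[:,:2]-q[:,:2].mean(0),np.ones(len(q))],q[:,2],rcond=None)[0])
s,im,d=snap('top'); W=cloud('top',d); sleeves(W); np.savez('top3.npz',im=im,d=d)
E
```

```text
time_s: 56.68
position: [0.5047, 0.2149, 0.2347]
tool_rot: [[-0.583, 0.811, -0.048], [0.81, 0.585, 0.042], [0.062, -0.014, -0.998]]
ft_force: [0.6, 0.7, -0.4]
grip_width: 0.0854
[0.50466005 0.21489865 0.23468653]
878 0.11466317234481309 (np.float64(0.5151801718781983), np.float64(0.29356541258400576), np.float64(0.02214718262700283)) [-0.01180281 -0.00412577  0.11432139]
928 0.11482866363209243 (np.float64(0.4280037675645023), np.float64(0.22479968137192735), np.float64(0.02211021769924295)) [0.00531435 0.00673785 0.11442401]
889 0.1148391139545551 (np.float64(0.5041542364366352), np.float64(0.21514687562081533), np.float64(0.02200705183644818)) [-0.00409121  0.008946    0.11437775]
```

All three rims are at 0.1147–0.1148 m, so every sleeve is home. Now back to the lid.

```bash
python3 -m pendant '[[[-4,-57,0],0,1],[[-4,-57,0],0,1],[[-4,-57,0],0,1],[[-4,-57,0],0,1],[[-4,-57,0],0,1],[[-4,-57,0],0,1],[[-4,-57,0],0,1],[[-4,-57,0],0,1],[[-4,-57,0],0,1],[[0,0,0],0,1]]'; python3 -m pendant '[[[0,-40,0],0,1],[[0,0,0],0,1],[[0,60,0],0,1],[[0,-60,0],0,1],[[0,60,0],0,1],[[0,-60,0],0,1],[[0,60,0],0,1],[[0,-60,0],0,1],[[0,60,0],0,1],[[0,-60,0],0,1],[[0,0,0],0,1]]'
```

```text
time_s: 58.02
position: [0.4585, -0.3125, 0.2148]
tool_rot: [[-0.583, 0.809, -0.079], [0.808, 0.587, 0.053], [0.089, -0.033, -0.995]]
ft_force: [-0.2, 0.0, -0.8]
grip_width: 0.0856
time_s: 59.4
position: [0.4561, -0.3431, 0.193]
tool_rot: [[-0.592, 0.797, -0.117], [0.792, 0.603, 0.098], [0.149, -0.034, -0.988]]
ft_force: [-0.6, -0.3, -0.0]
grip_width: 0.085
```

```bash
python3 -m pendant '[[[0,0,50],0,1],[[0,0,0],0,1]]'; python3 -m pendant '[[[0,0,-50],0,1],[[0,0,0],0,1]]';  python3 -m pendant '[[[0,0,50],0,1],[[0,0,-50],0,1],[[0,0,50],0,1],[[0,0,-50],0,1],[[0,0,50],0,1],[[0,0,-50],0,1],[[0,0,50],0,1],[[0,0,-50],0,1],[[0,0,0],0,1]]'
```

```text
time_s: 59.65
position: [0.4563, -0.3396, 0.2427]
tool_rot: [[-0.594, 0.796, -0.119], [0.79, 0.605, 0.102], [0.153, -0.034, -0.988]]
ft_force: [-0.7, 0.9, -0.3]
grip_width: 0.0855
time_s: 59.9
position: [0.4564, -0.3365, 0.1909]
tool_rot: [[-0.595, 0.794, -0.121], [0.788, 0.607, 0.104], [0.156, -0.034, -0.987]]
ft_force: [-0.3, -0.4, 0.5]
grip_width: 0.0855
time_s: 61.02
position: [0.4494, -0.3206, 0.1866]
tool_rot: [[-0.595, 0.79, -0.15], [0.779, 0.612, 0.135], [0.199, -0.036, -0.979]]
ft_force: [1.1, 0.6, 1.4]
grip_width: 0.0854
```

```bash
cat > st.py <<'E'
from h import *
s=env.observe(); print('q',np.round(s['q'],2),'v',np.round(s['qvel'],2),'p',np.round(s['position']*1000,1),'tz',np.round(np.array(s['tool_rot'])[:,2],4),'yaw',round(float(np.degrees(np.arctan2(s['tool_rot'][1][1],s['tool_rot'][0][1]))),2))
E
python3 st.py; python3 -m pendant '[[[0,0,0],0,1],[[0,0,0],0,1]]' >/dev/null; python3 st.py; python3 -m pendant '[[[0,0,30],0,1]]'>/dev/null; python3 st.py; python3 -m pendant '[[[0,0,0],0,1]]'>/dev/null; python3 st.py;python3 -m pendant '[[[0,0,0],0,1]]'>/dev/null; python3 st.py;python3 -m pendant '[[[0,-5,0],0,1]]'>/dev/null; python3 st.py; python3 -m pendant '[[[0,0,0],0,1]]'>/dev/null; python3 st.py;python3 -m pendant '[[[0,0,0],0.05,1]]'>/dev/null; python3 st.py; python3 -m pendant '[[[0,0,0],0,1]]'>/dev/null; python3 st.py
```

```text
q [-47.3   29.33  70.17  -1.03  92.09 -84.82] v [  0.39  -6.67 -13.61  -0.07   3.13  -0.06] p [ 449.4 -320.6  186.6] tz [-0.1495  0.1354 -0.9794] yaw 37.79
q [-47.25  29.1   69.68  -1.03  92.36 -84.81] v [-0.04 -1.14 -2.22  0.    0.9  -0.11] p [ 451.1 -321.7  191.5] tz [-0.1443  0.1296 -0.981 ] yaw 37.81
q [-47.25  27.86  66.7   -1.03  96.67 -84.88] v [  0.16 -12.23 -27.33   0.06  35.46  -0.6 ] p [ 451.  -321.6  221.8] tz [-0.1454  0.1309 -0.9807] yaw 37.81
q [-47.24  27.67  66.41  -1.03  96.76 -84.89] v [-0.06  1.86  3.11  0.01 -0.73  0.02] p [ 451.9 -322.5  225.2] tz [-0.1409  0.126  -0.982 ] yaw 37.8
q [-47.24  27.66  66.4   -1.03  96.76 -84.88] v [ 0.01 -0.98 -1.8   0.01  0.57  0.01] p [ 452.  -322.5  225.4] tz [-0.1406  0.1256 -0.9821] yaw 37.8
q [-47.56  27.97  65.87  -1.1   96.98 -85.23] v [-3.02  2.87 -4.27 -0.63  1.62 -2.81] p [ 452.  -327.5  225.3] tz [-0.1407  0.1258 -0.982 ] yaw 37.82
q [-47.6   28.02  65.87  -1.1   96.97 -85.24] v [ 0.36 -0.13  0.36 -0.03  0.06  0.08] p [ 451.8 -327.8  224.8] tz [-0.1412  0.1263 -0.9819] yaw 37.8
q [-47.38  28.07  65.86  -1.61  96.92 -87.94] v [  1.88   0.47  -0.29  -4.19  -0.3  -21.79] p [ 451.7 -328.   224.4] tz [-0.148   0.1197 -0.9817] yaw 40.71
q [-47.38  28.1   65.88  -1.61  96.92 -87.92] v [-0.23  0.11  0.06  0.08  0.02  0.71] p [ 451.7 -327.9  224.1] tz [-0.1485  0.1202 -0.9816] yaw 40.69
```

```bash
python3 -m pendant '[[[0,0,60],0,1],[[0,0,0],0,1],[[0,0,0],0,1]]' >/dev/null; python3 st.py; python3 -m pendant '[[[0,0,-6],0,1],[[0,0,-6],0,1],[[0,0,-6],0,1],[[0,0,-6],0,1],[[0,0,-6],0,1],[[0,0,-6],0,1],[[0,0,-6],0,1],[[0,0,-6],0,1],[[0,0,-6],0,1],[[0,0,-6],0,1],[[0,0,0],0,1],[[0,0,0],0,1]]'>/dev/null; python3 st.py; python3 -m pendant '[[[-60,0,0],0,1],[[0,0,0],0,1],[[0,0,0],0,1]]'>/dev/null; python3 st.py; python3 -m pendant '[[[60,0,0],0,1],[[0,0,0],0,1],[[0,0,0],0,1]]'>/dev/null; python3 st.py;  python3 -m pendant '[[[0,0,-60],0,1],[[0,0,0],0,1],[[0,0,0],0,1]]'>/dev/null; python3 st.py; python3 -m pendant '[[[0,0,60],0,1],[[0,0,0],0,1],[[0,0,0],0,1]]'>/dev/null; python3 st.py
```

```text
q [-47.4   26.36  59.1   -1.63 105.65 -88.03] v [-0.01 -1.38 -2.61  0.09  0.75  0.13] p [ 451.3 -327.7  283.9] tz [-0.1505  0.1233 -0.9809] yaw 40.53
q [-47.41  28.49  66.44  -1.57  96.45 -87.72] v [-0.05  0.13  0.19 -0.1  -0.12 -0.03] p [ 450.9 -327.2  217.1] tz [-0.1536  0.1269 -0.98  ] yaw 40.49
q [-52.08  23.65  74.65  -2.48  92.87 -92.28] v [-0.75 -0.92  1.38 -0.33  0.06 -0.28] p [ 389.9 -327.4  217.2] tz [-0.153   0.1261 -0.9801] yaw 40.52
q [-47.28  28.63  66.19  -1.56  96.47 -87.66] v [ 1.07  1.12 -1.61  0.41  0.05  0.37] p [ 452.9 -327.5  217. ] tz [-0.1527  0.1254 -0.9803] yaw 40.56
q [-47.34  31.19  71.48  -1.57  88.31 -87.46] v [-0.17  0.8   1.96 -0.03 -0.1   0.01] p [ 453.2 -328.7  159.4] tz [-0.1491  0.1214 -0.9813] yaw 40.52
q [-47.39  28.08  65.43  -1.58  97.03 -87.71] v [-0.05 -2.36 -3.45 -0.01  1.18 -0.05] p [ 453.4 -329.7  226.6] tz [-0.1439  0.1159 -0.9828] yaw 40.46
```

```bash
python3 -m pendant '[[[0,0,-60],0,1],[[0,0,0],0,1],[[0,0,0],0,1],[[0,0,60],0,1],[[0,0,0],0,1],[[0,0,0],0,1],[[0,0,-60],0,1],[[0,0,0],0,1],[[0,0,0],0,1],[[0,0,60],0,1],[[0,0,0],0,1],[[0,0,0],0,1]]'>/dev/null; python3 st.py; python3 -m pendant '[[[60,0,0],0,1],[[0,0,0],0,1],[[0,0,0],0,1],[[-60,0,0],0,1],[[0,0,0],0,1],[[0,0,0],0,1],[[60,0,0],0,1],[[0,0,0],0,1],[[0,0,0],0,1],[[-60,0,0],0,1],[[0,0,0],0,1],[[0,0,0],0,1]]'>/dev/null; python3 st.py;  python3 -m pendant '[[[0,60,0],0,1],[[0,0,0],0,1],[[0,0,0],0,1],[[0,-60,0],0,1],[[0,0,0],0,1],[[0,0,0],0,1],[[0,60,0],0,1],[[0,0,0],0,1],[[0,0,0],0,1],[[0,-60,0],0,1],[[0,0,0],0,1],[[0,0,0],0,1]]'>/dev/null; python3 st.py; python3 -m pendant '[[[0,0,0],0.18,1],[[0,0,0],0,1],[[0,0,0],0,1],[[0,0,0],-0.18,1],[[0,0,0],0,1],[[0,0,0],0,1]]'>/dev/null; python3 st.py
```

```text
q [-47.41  27.31  63.64  -1.6   98.27 -87.75] v [ 0.1  -2.07 -3.61 -0.01  1.32 -0.07] p [ 456.3 -333.3  244.5] tz [-0.1287  0.0992 -0.9867] yaw 40.4
q [-47.69  27.1   64.19  -1.69  98.22 -87.82] v [-0.83 -1.32  1.97 -0.34 -0.05 -0.33] p [ 451.9 -333.1  243.5] tz [-0.1327  0.1025 -0.9858] yaw 40.19
q [-47.69  27.42  63.48  -1.63  98.24 -87.83] v [-1.32  1.19 -1.09 -0.56 -0.29 -0.38] p [ 455.5 -336.7  244.3] tz [-0.1277  0.0985 -0.9869] yaw 40.19
q [-47.6   27.32  63.57  -1.57  98.25 -87.48] v [-0.17  0.07 -0.01  0.05 -0.06  0.52] p [ 455.7 -335.2  244.7] tz [-0.127   0.0989 -0.987 ] yaw 39.93
```

```bash
A='x'; python3 -m pendant '[[[0,0,-62],0,1],[[0,0,0],0,1],[[0,0,0],0,1],[[0,0,58],0,1],[[0,0,0],0,1],[[0,0,0],0,1],[[0,0,-62],0,1],[[0,0,0],0,1],[[0,0,0],0,1],[[0,0,58],0,1],[[0,0,0],0,1],[[0,0,0],0,1]]'>/dev/null; python3 -m pendant '[[[0,0,-62],0,1],[[0,0,0],0,1],[[0,0,0],0,1],[[0,0,58],0,1],[[0,0,0],0,1],[[0,0,0],0,1],[[0,0,-62],0,1],[[0,0,0],0,1],[[0,0,0],0,1],[[0,0,58],0,1],[[0,0,0],0,1],[[0,0,0],0,1]]'>/dev/null; python3 st.py; python3 -m pendant '[[[0,0,-62],0,1],[[0,0,0],0,1],[[0,0,0],0,1],[[0,0,58],0,1],[[0,0,0],0,1],[[0,0,0],0,1],[[0,0,-62],0,1],[[0,0,0],0,1],[[0,0,0],0,1],[[0,0,58],0,1],[[0,0,0],0,1],[[0,0,0],0,1]]'>/dev/null; python3 st.py;  python3 -m pendant '[[[0,0,-62],0,1],[[0,0,0],0,1],[[0,0,62],0,1],[[0,0,0],0,1],[[0,0,-62],0,1],[[0,0,0],0,1],[[0,0,62],0,1],[[0,0,0],0,1],[[0,0,0],0,1]]'>/dev/null; python3 st.py
```

```text
q [-47.53  26.32  61.34  -1.63  98.46 -87.84] v [ 0.23 -2.09 -3.75 -0.01  1.3  -0.01] p [ 463.1 -342.6  267. ] tz [-0.0928  0.0596 -0.9939] yaw 40.25
q [-47.53  25.86  60.09  -1.64  98.61 -87.84] v [ 0.03 -1.98 -4.03 -0.04  1.22 -0.1 ] p [ 466.8 -346.8  278.8] tz [-0.0746  0.0395 -0.9964] yaw 40.2
q [-47.53  25.24  57.67  -1.66 100.17 -87.89] v [ 0.11 -2.19 -4.92 -0.05  1.93 -0.02] p [ 470.2 -350.5  300. ] tz [-0.0572  0.0204 -0.9982] yaw 40.16
```

```bash
python3 -m pendant '[[[0,0,0],-0.17,1],[[0,0,0],0,1],[[0,0,0],-0.17,1],[[0,0,0],0,1],[[0,0,0],-0.17,1],[[0,0,0],0,1]]'>/dev/null; python3 st.py; python3 -m pendant '[[[0,0,-62],0,1],[[0,0,0],0,1],[[0,0,62],0,1],[[0,0,0],0,1],[[0,0,-62],0,1],[[0,0,0],0,1],[[0,0,58],0,1],[[0,0,0],0,1],[[0,0,-62],0,1],[[0,0,0],0,1],[[0,0,0],0,1]]'>/dev/null; python3 st.py
python3 - <<'E'
from h import *
s,im,d=snap('wrist'); W=cloud('wrist',d,s)
P=W.reshape(-1,3); K=P[(P[:,2]>.05)&(P[:,2]<.07)&(np.hypot(P[:,0]-.467,P[:,1]+.355)<.04)]
print(len(K),K.mean(0),cv2.minAreaRect((K[:,:2]*1000).astype(np.float32)))
E
```

```text
q [-4.8220e+01  2.5200e+01  5.7260e+01 -4.0000e-02  1.0086e+02 -5.9700e+01] v [ 0.22  0.05 -0.11 -0.11  0.1  -4.19] p [ 470.6 -350.7  302.9] tz [-0.0392  0.0428 -0.9983] yaw 11.52
q [-48.15  25.77  62.29  -0.14  92.99 -61.67] v [-0.04  0.78  1.12  0.04  0.79 -0.3 ] p [ 476.  -356.2  265.3] tz [-0.0141  0.012  -0.9998] yaw 13.52
602 [ 0.4650835  -0.35575848  0.06077257] ((465.3102111816406, -356.8145751953125), (28.728527069091797, 30.586856842041016), 9.247664451599121)
```

```bash
python3 -m pendant '[[[-9,0,0],-0.07,1],[[0,0,0],0,1],[[0,0,-50],0,1],[[0,0,0],0,1],[[0,0,-50],0,1],[[0,0,0],0,1],[[0,0,-40],0,1],[[0,0,0],0,1],[[0,0,0],0,1]]'>/dev/null; python3 st.py
python3 - <<'E'
from h import *
s,im,d=snap('wrist'); W=cloud('wrist',d,s)
P=W.reshape(-1,3); K=P[(P[:,2]>.05)&(P[:,2]<.07)&(np.hypot(P[:,0]-.467,P[:,1]+.355)<.04)]
print(len(K),K.mean(0),cv2.minAreaRect((K[:,:2]*1000).astype(np.float32)))
E
```

```text
q [-4.876e+01  3.021e+01  7.465e+01 -6.000e-02  7.405e+01 -5.861e+01] v [ 0.08 -0.06 -0.51 -0.02  1.22 -0.06] p [ 475.6 -364.7  147.2] tz [ 0.0117 -0.0149 -0.9998] yaw 9.87
1364 [ 0.46519443 -0.35491786  0.06061658] ((465.1485290527344, -356.1522521972656), (29.08597755432129, 29.3360538482666), 9.762680053710938)
```

```bash
python3 -m pendant '[[[-10,9,0],0,1],[[0,0,0],0,1],[[0,0,-12],0,1],[[0,0,-12],0,1],[[0,0,-12],0,1],[[0,0,-12],0,1],[[0,0,-12],0,1],[[0,0,-8],0,1],[[0,0,0],0,1]]'>/dev/null; python3 st.py
```

```text
q [-4.893e+01  3.349e+01  8.217e+01 -7.000e-02  6.319e+01 -5.878e+01] v [ 0.13 -0.27 -0.44  0.04 -0.21  0.06] p [ 464.9 -355.1   75.8] tz [ 0.0124 -0.0157 -0.9998] yaw 9.88
```

```bash
python3 -m pendant '[[[0,0,-12],0,1],[[0,0,-12],0,1],[[0,0,-12],0,1],[[0,0,-8],0,1],[[0,0,-6],0,1],[[0,0,0],0,1]]'; python3 -m pendant '[[[0,0,0],0,-1],[[0,0,0],0,-1],[[0,0,0],0,-1],[[0,0,0],0,-1],[[0,0,0],0,-1],[[0,0,0],0,-1],[[0,0,0],0,-1],[[0,0,0],0,-1]]' 50
```

```text
time_s: 81.62
position: [0.465, -0.3552, 0.0225]
tool_rot: [[-0.171, 0.985, 0.013], [0.985, 0.172, -0.016], [-0.018, 0.01, -1.0]]
ft_force: [-0.0, 0.7, -0.1]
grip_width: 0.0854
time_s: 82.62
position: [0.4655, -0.3556, 0.0237]
tool_rot: [[-0.172, 0.985, 0.014], [0.985, 0.172, -0.018], [-0.02, 0.011, -1.0]]
ft_force: [0.4, 0.2, 0.7]
grip_width: 0.0293
```

```bash
python3 -m pendant '[[[0,0,10],0,-1],[[0,0,20],0,-1],[[0,0,40],0,-1],[[0,0,50],0,-1],[[0,0,50],0,-1],[[0,0,50],0,-1],[[0,0,0],0,-1]]'>/dev/null; python3 st.py; python3 -m pendant '[[[0,40,0],0,-1],[[0,50,0],0,-1],[[0,50,0],0,-1],[[0,50,0],0,-1],[[0,50,0],0,-1],[[0,50,0],0,-1],[[0,0,0],0,-1]]'>/dev/null; python3 st.py
```

```text
q [-4.895e+01  2.393e+01  6.757e+01 -3.000e-02  8.746e+01 -5.881e+01] v [-0.15  2.35  5.31  0.01 -0.73  0.02] p [ 463.2 -353.1  251.4] tz [ 0.0116 -0.014  -0.9998] yaw 9.86
q [-21.19  12.29  86.44  -0.25  81.36 -30.89] v [-2.29  1.    0.04 -1.22 -0.96 -0.62] p [457.  -52.4 242.3] tz [-0.0031 -0.0035 -1.    ] yaw 9.73
```

```bash
python3 -m pendant '[[[2,50,2],0,-1],[[3,50,2],0,-1],[[3,50,2],0,-1],[[3,50,2],0,-1],[[3,50,2],0,-1],[[2,30,0],0,-1],[[0,15,0],0,-1],[[0,0,0],0,-1],[[0,0,0],0,-1]]'; python3 st.py
python3 - <<'E'
from h import *
s,im,d=snap('wrist','w10.png'); t,im2,_=snap('scene'); cv2.imwrite('pics/b.png',np.hstack([cv2.resize(x[:,:,::-1],(400,300)) for x in(im,im2)]))
W=cloud('wrist',d,s); P=W.reshape(-1,3); q=P[(abs(P[:,2]-s['position'][2]+.008)<.012)&(np.hypot(*(P[:,:2]-s['position'][:2]).T)<.12)]
print(len(q),np.linalg.lstsq(np.c_[q[:,:2]-q[:,:2].mean(0),np.ones(len(q))],q[:,2],rcond=None)[0])
E
```

```text
time_s: 85.5
position: [0.4717, 0.245, 0.2439]
tool_rot: [[-0.161, 0.987, -0.018], [0.987, 0.161, -0.007], [-0.004, -0.019, -1.0]]
ft_force: [0.2, -0.4, -3.5]
grip_width: 0.0293
q [14.74 19.95 75.13 -0.13 86.06  5.49] v [-0.38  0.14  0.2   0.02  0.04 -0.16] p [471.7 245.  243.9] tz [-0.0185 -0.0073 -0.9998] yaw 9.26
63484 [-0.02775843  0.00800993  0.23717379]
```

View pics/b.png

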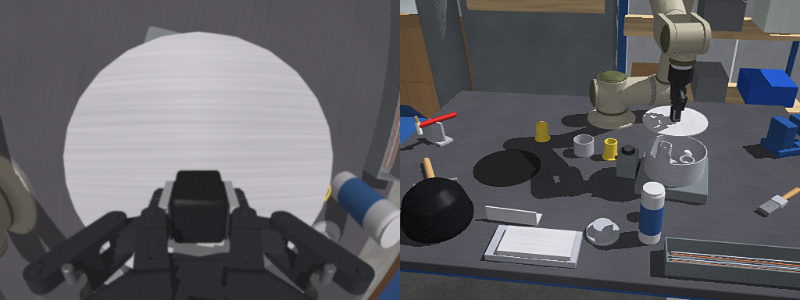

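```bash
python3 -m pendant '[[[-1,13,0],0,-1],[[0,0,0],0,-1],[[0,0,-35],0,-1],[[0,0,0],0,-1],[[0,0,-35],0,-1],[[0,0,0],0,-1],[[0,0,0],0,-1]]'; python3 st.py
```

```text
time_s: 86.48
position: [0.4735, 0.2587, 0.1789]
tool_rot: [[-0.159, 0.987, -0.009], [0.987, 0.159, -0.005], [-0.003, -0.01, -1.0]]
ft_force: [0.4, -0.2, -3.9]
grip_width: 0.0294
q [16.13 23.55 80.69 -0.12 76.33  6.98] v [-0.08  0.19  0.49  0.01  0.73 -0.12] p [473.5 258.7 178.9] tz [-0.009  -0.0047 -0.9999] yaw 9.17
```

```bash
python3 -m pendant '[[[-3,0,0],0,-1],[[0,0,0],0,-1],[[0,0,-12],0,-1],[[0,0,-12],0,-1],[[0,0,0],0,-1],[[0,0,0],0,-1]]'; python3 st.py; python3 -m pendant '[[[0,0,-3],0,-1],[[0,0,-3],0,-1],[[0,0,-3],0,-1],[[0,0,0],0,-1]]'
```

```text
time_s: 87.22
position: [0.471, 0.2589, 0.1558]
tool_rot: [[-0.16, 0.987, -0.005], [0.987, 0.16, -0.004], [-0.003, -0.006, -1.0]]
ft_force: [-0.9, 0.1, -3.4]
grip_width: 0.0297
q [16.23 24.6  83.17 -0.12 72.58  7.09] v [-0.08  0.34  0.51 -0.   -0.17 -0.15] p [471.  258.9 155.8] tz [-0.0053 -0.0037 -1.    ] yaw 9.18
time_s: 87.72
position: [0.4712, 0.259, 0.1465]
tool_rot: [[-0.159, 0.987, -0.005], [0.987, 0.159, -0.003], [-0.003, -0.005, -1.0]]
ft_force: [0.1, -0.0, -4.4]
grip_width: 0.0292
```

```bash
python3 -m pendant '[[[0,0,-2],0,-1],[[0,0,-2],0,-1],[[0,0,-2],0,-1],[[0,0,0],0,-1],[[0,0,0],0,-1]]'; python3 -m pendant '[[[0,0,0],0,-0.4],[[0,0,0],0,0.2],[[0,0,0],0,1],[[0,0,0],0,1],[[0,0,0],0,1],[[0,0,0],0,1]]'
```

```text
time_s: 88.35
position: [0.4715, 0.2592, 0.1412]
tool_rot: [[-0.16, 0.987, -0.003], [0.987, 0.16, -0.003], [-0.003, -0.003, -1.0]]
ft_force: [-1.8, 0.3, 0.2]
grip_width: 0.0299
time_s: 89.1
position: [0.4721, 0.2592, 0.1414]
tool_rot: [[-0.159, 0.987, -0.002], [0.987, 0.159, -0.003], [-0.002, -0.002, -1.0]]
ft_force: [0.2, -1.2, -0.5]
grip_width: 0.0855
```

```bash
python3 -m pendant '[[[0,0,30],0,1],[[0,0,40],0,1],[[0,0,50],0,1],[[0,0,30],0,1],[[0,0,0],0,1],[[0,0,0],0,1]]'; python3 st.py
python3 - <<'E'
from h import *
s,im,d=snap('wrist','w11.png'); W=cloud('wrist',d,s); P=W.reshape(-1,3)
r=np.hypot(P[:,0]-.4705,P[:,1]-.2585); q=P[(abs(P[:,2]-.133)<.02)&(r<.1)&(r>.03)]
c=q[:,:2].mean(0); co=np.linalg.lstsq(np.c_[q[:,:2]-c,np.ones(len(q))],q[:,2],rcond=None)[0]; print('lid plane',len(q),co,np.std(q[:,2]))
L=P[(abs(P[:,2]-.133)<.006)&(r<.13)]; print(L[:,:2].min(0),L[:,:2].max(0),(L[:,:2].min(0)+L[:,:2].max(0))/2)
B=P[(np.hypot(P[:,0]-.450,P[:,1]-.0957)<.03)&(P[:,2]>.095)&(P[:,2]<.13)]; print('btn',len(B),np.median(B[:,2]),B[:,2].max()); T=B[B[:,2]>np.percentile(B[:,2],50)-.002]; print(cv2.minEnclosingCircle((T[:,:2]*1000).astype(np.float32)),T.mean(0))
E
```

```text
time_s: 89.85
position: [0.4707, 0.2588, 0.2946]
tool_rot: [[-0.159, 0.987, -0.004], [0.987, 0.159, -0.003], [-0.003, -0.005, -1.0]]
ft_force: [-0.2, 0.9, 0.4]
grip_width: 0.0853
q [16.22 18.52 68.92 -0.12 92.86  7.05] v [-0.08 -0.36 -0.72  0.18  0.16  0.04] p [470.7 258.8 294.6] tz [-0.0045 -0.0034 -1.    ] yaw 9.17
lid plane 23605 [-0.0001379  -0.00188124  0.13324541] 0.0007169925523583879
[0.36539979 0.15287485] [0.57658479 0.36375026] [0.47099229 0.25831256]
btn 856 0.10366927661011363 0.11456949222985852
((449.7218933105469, 96.1453628540039), 23.92490005493164) [0.44997353 0.1003435  0.10769214]
```

View pics/w11.png

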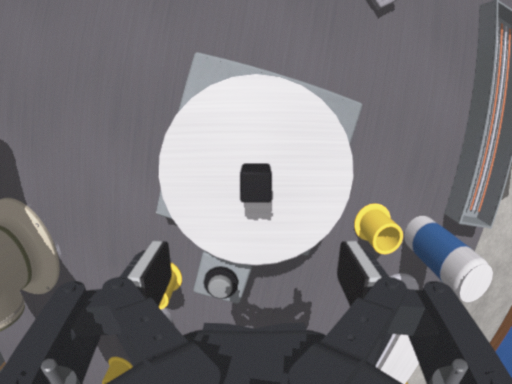

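The lid is seated: plane at 0.1332 m, level and centred. Now the button.

```bash
python3 -m pendant '[[[-7,-54,0],0,-1],[[0,0,0],0,-1],[[-7,-54,0],0,-1],[[0,0,0],0,-1],[[-7,-54,0],0,-1],[[0,0,-30],0,-1],[[0,0,0],0,-1],[[0,0,0],0,-1]]'; python3 st.py
python3 - <<'E'
from h import *
s,im,d=snap('wrist'); W=cloud('wrist',d,s); P=W.reshape(-1,3)
r=np.hypot(P[:,0]-.450,P[:,1]-.0957); 
T=P[(r<.03)&(P[:,2]>.110)&(P[:,2]<.12)]; print(len(T),np.median(T[:,2]),cv2.minEnclosingCircle((T[:,:2]*1000).astype(np.float32)))
s,im,d=snap('top'); W=cloud('top',d); cv2.imwrite('pics/t4.png',im[:,:,::-1])
E
```

```text
time_s: 90.9
position: [0.4494, 0.0962, 0.2585]
tool_rot: [[-0.164, 0.986, -0.014], [0.987, 0.164, -0.003], [-0.0, -0.014, -1.0]]
ft_force: [-0.5, 0.3, -0.1]
grip_width: -0.0
q [ -2.62  11.85  84.26  -0.2   84.69 -12.02] v [ 0.51  0.72  0.83  0.23 -0.01  0.3 ] p [449.4  96.2 258.5] tz [-0.0142 -0.0028 -0.9999] yaw 9.42
700 0.11218378045958124 ((449.3015441894531, 95.8316421508789), 15.70199203491211)
```

```bash
python3 -m pendant '[[[0,0,-20],0,-1],[[0,0,-30],0,-1],[[0,0,-30],0,-1],[[0,0,-30],0,-1],[[0,0,-15],0,-1],[[0,0,0],0,-1],[[0,0,0],0,-1]]'; python3 st.py
```

```text
time_s: 91.88
position: [0.4525, 0.0992, 0.135]
tool_rot: [[-0.169, 0.986, -0.003], [0.986, 0.169, -0.003], [-0.002, -0.003, -1.0]]
ft_force: [0.0, 0.3, 0.3]
grip_width: -0.0001
q [ -2.22  19.28  96.35  -0.2   64.54 -11.88] v [ 0.27  0.   -0.25  0.02  0.21  0.09] p [452.5  99.2 135. ] tz [-0.003 -0.003 -1.   ] yaw 9.74
```

```bash
python3 -m pendant '[[[-3,-3,-6],0,-1],[[0,0,-6],0,-1],[[0,0,-5],0,-1],[[0,0,0],0,-1]]'; python3 -m pendant '[[[0,0,-3],0,-1],[[0,0,-2],0,-1],[[0,0,0],0,-1]]'; python3 -m pendant '[[[0,0,-2],0,-1],[[0,0,-2],0,-1],[[0,0,0],0,-1]]'
```

```text
time_s: 92.38
position: [0.45, 0.0961, 0.1182]
tool_rot: [[-0.169, 0.986, -0.0], [0.986, 0.169, -0.003], [-0.003, -0.001, -1.0]]
ft_force: [-0.2, 0.2, -0.8]
grip_width: -0.0002
time_s: 92.75
position: [0.4501, 0.0961, 0.113]
tool_rot: [[-0.169, 0.986, 0.0], [0.986, 0.169, -0.003], [-0.003, -0.0, -1.0]]
ft_force: [0.4, 0.6, -0.8]
grip_width: -0.0003
time_s: 93.12
position: [0.4503, 0.0961, 0.1092]
tool_rot: [[-0.169, 0.986, 0.001], [0.986, 0.169, -0.003], [-0.003, 0.0, -1.0]]
ft_force: [-1.8, -0.6, 3.3]
grip_width: 0.0
```

Contact has been made; I keep pressing gently until it bottoms.

```bash
python3 -m pendant '[[[0,0,-2],0,-1],[[0,0,0],0,-1]]'; python3 -m pendant '[[[0,0,-2],0,-1],[[0,0,0],0,-1]]'; python3 -m pendant '[[[0,0,-2],0,-1],[[0,0,0],0,-1]]'
```

```text
time_s: 93.38
position: [0.4503, 0.0961, 0.1073]
tool_rot: [[-0.169, 0.986, 0.001], [0.986, 0.169, -0.003], [-0.003, 0.001, -1.0]]
ft_force: [-0.9, -1.5, 3.1]
grip_width: -0.0001
time_s: 93.62
position: [0.4503, 0.0961, 0.106]
tool_rot: [[-0.17, 0.986, 0.002], [0.986, 0.17, -0.003], [-0.004, 0.001, -1.0]]
ft_force: [-2.3, 0.3, 7.0]
grip_width: 0.0003
time_s: 93.88
position: [0.4503, 0.0961, 0.1061]
tool_rot: [[-0.17, 0.985, 0.004], [0.985, 0.17, -0.004], [-0.004, 0.003, -1.0]]
ft_force: [-2.5, -0.1, 5.3]
grip_width: -0.0
```

```bash
python3 -m pendant '[[[0,0,-4],0,-1],[[0,0,-4],0,-1]]'; python3 -m pendant '[[[0,0,10],0,-1],[[0,0,20],0,-1],[[0,0,40],0,-1],[[0,0,50],0,-1],[[0,0,30],0,-1],[[0,0,0],0,-1]]'; python3 -m pendant '[[[-10,-50,0],0,-1],[[-10,-50,0],0,-1],[[-10,-50,0],0,-1],[[-10,-50,0],0,-1],[[0,-50,0],0,-1],[[0,-50,0],0,-1],[[0,0,0],0,-1],[[0,0,0],0,-1],[[0,0,0],0,-1]]'
python3 - <<'E'
from h import *
s,im,d=snap('top','t5.png'); W=cloud('top',d); P=W.reshape(-1,3)
T=P[(np.hypot(P[:,0]-.4475,P[:,1]-.0945)<.012)]; print('btn z',np.median(T[:,2]))
r=np.hypot(P[:,0]-.4685,P[:,1]-.257); q=P[(abs(P[:,2]-.133)<.02)&(r<.1)&(r>.04)]
print('lid',len(q),np.linalg.lstsq(np.c_[q[:,:2]-q[:,:2].mean(0),np.ones(len(q))],q[:,2],rcond=None)[0])
W0=cloud('top',np.load('top0.npz')['d']).reshape(-1,3);T=W0[(np.hypot(W0[:,0]-.4475,W0[:,1]-.0945)<.012)]; print('btn z before',np.median(T[:,2]))
E
```

```text
time_s: 94.12
position: [0.4509, 0.0962, 0.1049]
tool_rot: [[-0.171, 0.985, 0.01], [0.985, 0.171, -0.005], [-0.007, 0.009, -1.0]]
ft_force: [-22.4, -1.2, 65.6]
grip_width: 0.0001
time_s: 94.88
position: [0.4503, 0.0962, 0.2593]
tool_rot: [[-0.171, 0.985, 0.01], [0.985, 0.171, -0.005], [-0.007, 0.009, -1.0]]
ft_force: [0.1, 0.6, -0.7]
grip_width: 0.0002
time_s: 96.0
position: [0.4053, -0.2098, 0.2481]
tool_rot: [[-0.174, 0.985, -0.003], [0.985, 0.174, 0.005], [0.005, -0.002, -1.0]]
ft_force: [-0.1, 0.1, 0.3]
grip_width: 0.0001
btn z 0.11153765643838938
lid 3047 [0.00031928 0.00116065 0.13255629]
btn z before 0.11151508217124846
```

View pics/t5.png

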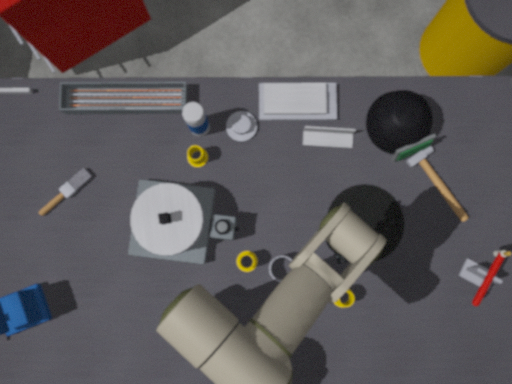

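The button is pressed and back up, the lid is on, and the bystanders haven't moved. I'm handing in.

```bash
python3 -c "
from rig import ticket; print(ticket.close_job())"
```

```text
the job is handed in; nothing more can be done
None
```

The job is done and handed in at about 96 s of the 210 s allowed. I laid the lid knob up on the mat, then put all three grey sleeves on separate spigots. After that I put the lid back, pressed the start button, and moved the arm clear.

**Last checks:**
- **Sleeves:** before the lid went on, the three rims measured 114.7–114.8 mm, against 115 mm when home. No grey sleeve was left on the bench.
- **Lid:** its plate is level, with the top at 132.6–133.2 mm against 133 mm when seated, and it is centred within about 1 mm.
- **Button:** it bottomed at about 6 mm of travel. It came back to 111.5 mm, the same height as before the press.
- **Bystanders:** the can, stepped flange, angle and yellow sleeves are where they were, by eye in the last top view.

**What went less well:**
- **Button force:** my last confirming push read 66 N vertically at the wrist, through the closed fingertips. That is below the 120 N wrist limit. It is above the 40 N limit for the arm and gripper body, which I took not to apply because only the fingertips were touching.
- **Tool tilt:** the tool drifted up to about 11° off vertical while the gripper was empty over the mat. I brought it back to about 1° before gripping the lid again.
- **Rim touch:** the third sleeve's flange briefly touched the drum rim with about 4 N before I re-centred it.

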